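# Fit the keyed knob and close the bottle clamp

## Robot

A 6-joint arm with a two-finger parallel gripper is mounted at the origin on the work surface. World frame = base frame: x ahead of the robot, y to its left, z up, the work surface at z = 0. Lengths are in mm, angles in rad, forces in N, time in s.
With the tool pointing down it reaches from about 375 to 900 mm from the base axis. Payload 3.1 kg.
Tool frame: the origin (TCP) lies on the centre line of the jaws, within the pads' length; the fingertips stand 14 mm ahead of it and the grasp point (between the pads) lies 5 mm behind it; z points along the fingers, y is the direction in which the jaws open and shut (so a half turn about z gives the same grasp; the last joint's range is limited). The gripper opens to 87 mm and grips with 3 to 60 N. Pads are 19 mm wide; open, the fingers measure 117 mm over their backs; the gripper's body (75 mm by 190 mm) begins 51 mm behind the grasp point.
Start: joints at [1, 0.527, 1.433, -0, 1.181, -0.178], TCP at [239.194, 577.393, 236.548] pointing down, gripper open.
Joint ranges: [-3.08, 3.08], [-0.75, 2.2], [0.22, 2.44], [-1.43, 4.57], [0, 2.65], [-2.85, 2.85]. Speed limits (rad/s): [2.79, 2.79, 3.14, 3.14, 3.14, 3.14].

## Interface

Orientations are given as a unit quaternion [w, x, y, z].
In Python, from rig import env gives the robot as it stands. The module is installed in compiled form; this text tells all that it offers.
- The arm moves only by the tool arm_command, never from a script. Its argument "commands" is a list of rows, each a list of 3 entries, a list of its own where there are three numbers: the shift along the tool's x, y, z in m, then the turn, a rotation vector about the tool's x, y, z in rad, then the opening, from -1 (shut) to 1 (fully open). In form: [[[tx, ty, tz], [wx, wy, wz], hand], ...]. A call has 1 to 20 rows; each row is the pose to reach, as a shift and turn from the pose commanded when the call began, along the tool's axes at that moment; what a row does not reach only later rows make up. A row lasts 1/10 s, in which the tool goes at most 50 mm and 8.59 degrees, less where a joint would pass 70% of its speed; a pose out of reach is approached as far as the arm can. A call with a gripper value outside its range is refused whole. The fingers move at their own pace and stop on an object; "force" is the grip in N (left out, the last holds). Time passes only in rows, so rows that repeat a pose let the fingers close. It gives the time, the measured TCP pose, the force and the opening at its end, in the units of the state.
- env.sense(): the state, without advancing time (a new reading comes with each control period).
- env.camera(name): name is "scene" or "top" or "wrist"; returns the picture (384x512x3 uint8, red, green, blue); there is no depth.
- env.camera_info(name): a dict with "K" (3x3 intrinsics, pixels), "pose" (4x4, takes a point from camera to world coordinates). Camera axes: x right, y up, looking along -z (the intrinsics and any distortion apply to the point x, -y, -z); pixel columns grow to the right and rows downward; lengths in mm; the calibration is good to about 2 mm. The wrist camera is an equidistant fisheye: a pixel r from the principal point sees the ray r / f radians off the axis. A picture is of the moment at which its call begins: read the wrist's pose just before it. camera_info takes no time and is no camera call; for the wrist camera it gives the pose at the moment of the call.
- env.close_job(): hands the job in, once; it reports no verdict.
Trained networks look in the newest picture that a camera, given by its name, has taken for a name from the list of things; names that differ only in an ending like _2 or _b are one class to them, and where a whole thing is asked for, a point or a joint stands for the part that bears it (a point fixed in the world has none). Each returns a list of dicts, best first, with "score" (0 to 1); they miss things now and then, are a little off and sometimes report something else, mostly with a low value. They report only what shows in the picture. A call takes as long as a camera call. They do not tell look-alikes from the thing itself.
- env.boxes_of(label, camera): "bbox" ([left, top, right, bottom] in pixels, round what is visible of it).
- env.regions_of(label, camera): "pixels" (384x512 bool, what is visible of it) and "bbox" ([left, top, right, bottom] in pixels, round what is visible of it).
The state is a dict: "time_s": time; "q": joint angles; "joint_vel": joint speeds; "joint_torque": joint torques, N m; "tcp_pos": TCP position; "tcp_rot": TCP orientation; "wrist_force": force on the tool from outside, world axes, zero at the start; "wrist_torque": the same for the moment, N m; "grip_width": finger opening in mm.
Only numpy, scipy, OpenCV 4.12 (cv2) and the standard library are available. Lean on these libraries where they do the work, as an engineer would, in place of code of your own. Each camera call takes 0.05 s, during which the arm holds its last target.

## Task

The orange hand knob of the bottle clamp is lying on its side on the black mat. Stand it upright on the mat and let go of it, then take it again and fit it on the clamp's flat-sided spindle, flats lined up, so that it drops fully home on the spindle's shoulder. Turn the knob clockwise until the pad of the yellow swing arm is up against the bottle, leave the knob on the spindle, and do not disturb the other things on the bench.

Things in the scene. Friction and masses are not known exactly. Their poses are not given: they have to be found in the camera images.
- knob: Orange plastic knob, about 110 g: an eight-sided bar 56 mm long, 44 mm across opposite side faces (corners 47.6). Origin: centre of its open foot; +z runs along its axis to the closed top. Side faces look along +x, +y and every 45 degrees; any pair may be gripped. At the start it lies on its +x face, +y level, top pointing away from the robot, up to about 55 degrees to either side.
- knob_top (a point): Centre of the knob's closed top, 56 mm from its foot; axes as the knob's. A white line on the top, from near the middle to the +y edge, and down the +y side face marks where the bore's flat is. Set down on an edge of its foot and let go, the knob rocks upright by itself from up to about 20 degrees off upright.
- knob_bore (a point): Centre of the mouth of the knob's bore, the same point as the knob's origin; axes as the knob's. The D-shaped bore is blind, 44 mm deep and 26 mm across, its flat 7.5 mm from the axis on the +y side (the white line's side).
- mat: Black rubber mat fixed to the bench, 240 x 210 x 4 mm; origin at the centre of its underside, z up.
- fixture: Bottle clamp fixed to the bench, aluminium plate 250 x 275 x 12 mm; origin on the bench, z up. A red bottle (72 mm thick, top 94 mm above the bench) lies in blue V blocks along y at x = +75 mm, from y = +26 (its base) to -139 mm, and belongs to the fixture. The spindle's vertical axis is at x = -50, y = +50 mm; within 85 mm of it nothing but the D-shaft stands over 50 mm high.
- shoulder (a point): Centre of the spindle's shoulder, on its axis, 50 mm above the bench: a steel disc 54 mm across on which the knob's foot rests when home. z up; x points along the yellow swing arm and turns with the spindle. The knob goes on when its +y (white line) points along this +x; play about 1 mm all round and 5 degrees either way.
- shaft_top (a point): Top of the steel D-shaft that stands 36 mm high on the shoulder, on the spindle's axis; axes as the shoulder's. The shaft is 24 mm in diameter with one flat 6.5 mm from the axis on the +x side (the swing arm's side); its last 5 mm taper as a lead-in.
- pad (a point): Centre of the face of the black rubber pad (30 mm across) near the end of the yellow swing arm, 125 mm from the spindle's axis, 46 mm above the bench.
- spindle (a joint): Spindle angle, rad; grows as the spindle turns clockwise seen from above. 0 is fully open, 1.4 is the end stop with the pad up against the bottle's base. It starts between 0 and 0.35. Stiff (about 0.08 N m to turn) and stays where it is left.
- cap: Bystander: loose white bottle cap on the mat, 32 mm across, 20 mm high; origin under its centre.
- tin: Bystander: loose open aluminium tin with small black caps, 52 mm across, 40 mm high, standing on the fixture's plate; origin under its centre.
- red_bottle: Bystander: loose red bottle standing at the right, 72 mm across, 190 mm high; origin under its centre.
- jar: Bystander: loose yellow jar at the back, 60 mm across, 85 mm high; origin under its centre.
- tape: Bystander: loose roll of tape lying flat at the back, 90 mm across, 24 mm high; origin under its centre.
- driver: Bystander: loose blue screwdriver lying at the left, 190 mm long.
Things that resemble listed ones, but are neither listed nor needed, are in the scene too. Of the things like the knob, leave any that is blue; of the rest the smaller one is meant.

How it is judged:
By the outcome, as a careful person would: the job done as asked, in the order asked, and still so for the second after the job is handed in, with the robot touching nothing.
It also fails if it takes over 69 s, if anything falls off the work surface, if the arm or the gripper's body presses on something with over 40 N, if the wrist force passes 120 N, or if a joint passes its speed limit or range.

## Working session

There is one attempt and no reset: what is moved stays moved. The work goes in short steps, Python scripts to look and compute and a tool call to move; the robot and the scene stay as the last step left them, time stands still between calls to the robot, and variables do not carry over. Pictures are saved under pics/ and viewed, and the job is handed in when it is done.

Besides the shell and the picture viewer there is one more tool, called after ">>>" as a command line: name --argument value ..., lists and objects as JSON in quotes. arm_command: Moves the arm, as the interface text tells. Its arguments: {"type":"object","properties":{"commands":{"type":"array","items":{"type":"array"}},"force":{"type":"number"}},"required":["commands"]}

```bash
mkdir -p pics; ls; cat > h.py <<'E'
import numpy as np, cv2
from rig import env
from scipy.spatial.transform import Rotation as R
def save(name,img,scale=1):
    im=cv2.cvtColor(np.ascontiguousarray(img),cv2.COLOR_RGB2BGR)
    if scale!=1: im=cv2.resize(im,None,fx=scale,fy=scale,interpolation=cv2.INTER_CUBIC)
    cv2.imwrite('pics/'+name+'.png',im)
def ray(cam,u,v,info=None):
    i=info or env.camera_info(cam);K=np.array(i['K']);T=np.array(i['pose'])
    x=(u-K[0,2])/K[0,0];y=(v-K[1,2])/K[1,1]
    if cam=='wrist':
        r=np.hypot(x,y); s=np.sin(r)/r if r>1e-9 else 1
        d=np.array([x*s,y*s,np.cos(r)])
    else: d=np.array([x,y,1.])
    d=np.array([d[0],-d[1],-d[2]])
    d=T[:3,:3]@d; return T[:3,3],d/np.linalg.norm(d)
def onz(cam,u,v,z,info=None):
    o,d=ray(cam,u,v,info); return o+d*(z-o[2])/d[2]
def proj(cam,P,info=None):
    i=info or env.camera_info(cam);K=np.array(i['K']);T=np.array(i['pose'])
    p=(np.atleast_2d(P)-T[:3,3])@T[:3,:3]; p=p*[1,-1,-1]
    if cam=='wrist':
        r=np.arctan2(np.hypot(p[:,0],p[:,1]),p[:,2]); n=np.hypot(p[:,0],p[:,1])+1e-12
        x=p[:,0]/n*r;y=p[:,1]/n*r
    else: x=p[:,0]/p[:,2];y=p[:,1]/p[:,2]
    return np.c_[K[0,0]*x+K[0,2],K[1,1]*y+K[1,2]]
E
python3 - <<'E'
from h import *
np.set_printoptions(precision=4,suppress=True)
for c in ['scene','top','wrist']:
    save(c+'0',env.camera(c),1.5); i=env.camera_info(c); print(c,np.array(i['K']),np.array(i['pose']),[k for k in i])
s=env.sense(); print(s)
for c in ['top','scene']:
  for l in ['knob','shaft_top','pad','fixture','mat','cap','tin']:
    for b in env.boxes_of(l,c)[:4]: print(c,l,np.round(b['bbox'],1),round(b['score'],2))
E
```

```text
pics
scene [[354.1213   0.     259.798 ]
 [  0.     354.1213 194.0263]
 [  0.       0.       1.    ]] [[  -0.5574   -0.6907    0.4607 1139.2941]
 [   0.8302   -0.4674    0.3038  370.847 ]
 [   0.0055    0.5519    0.8339 1036.8227]
 [   0.        0.        0.        1.    ]] ['K', 'pose']
top [[483.3526   0.     256.0646]
 [  0.     483.3526 180.1158]
 [  0.       0.       1.    ]] [[   0.023     0.9842   -0.1755  349.6073]
 [  -0.9997    0.0241    0.0044   11.2734]
 [   0.0086    0.1753    0.9845 1472.8835]
 [   0.        0.        0.        1.    ]] ['K', 'pose']
wrist [[297.3186   0.     255.2643]
 [  0.     297.3186 191.2422]
 [  0.       0.       1.    ]] [[  0.3825  -0.8803  -0.2806 161.1972]
 [  0.924    0.3637   0.1185 610.3288]
 [ -0.0022  -0.3046   0.9525 383.6982]
 [  0.       0.       0.       1.    ]] ['K', 'pose']
{'time_s': 0.15, 'q': array([ 0.9995,  0.5283,  1.4336,  0.    ,  1.1814, -0.1785]), 'joint_vel': array([ 0.0011, -0.0025, -0.0035,  0.0007,  0.0007,  0.0006]), 'joint_torque': array([ -0.0003, -44.043 , -17.6842,   0.0633,   0.0553,  -0.0001]), 'tcp_pos': arra
[... 366 characters left out ...]
 212.5 319.2 242.5] 0.62
top fixture [265.7 214.1 319.8 241.2] 0.66
top fixture [266.9 170.3 383.7 261.1] 0.55
top mat [144.7 160.7 217.8 238.8] 0.66
top cap [265.  214.9 317.7 242. ] 0.74
top cap [201.6 219.8 215.7 235. ] 0.42
top tin [354.7 224.4 383.2 241.3] 0.68
scene knob [257.  192.9 283.5 210.3] 0.82
scene knob [361.7 250.4 383.  275.3] 0.64
scene shaft_top [236.4 143.6 272.5 175.8] 0.85
scene shaft_top [168.4 119.6 268.5 195.4] 0.55
scene shaft_top [224.4 226.9 251.2 254.1] 0.47
scene pad [235.3 139.  271.6 175.5] 0.89
scene fixture [170.3 117.1 269.8 193.6] 0.64
scene mat [280.  192.2 365.9 270.6] 0.87
scene tin [195.5 208.8 216.6 236.6] 0.57
scene tin [199.9 126.8 214.4 139.3] 0.52
```

View pics/top0.png

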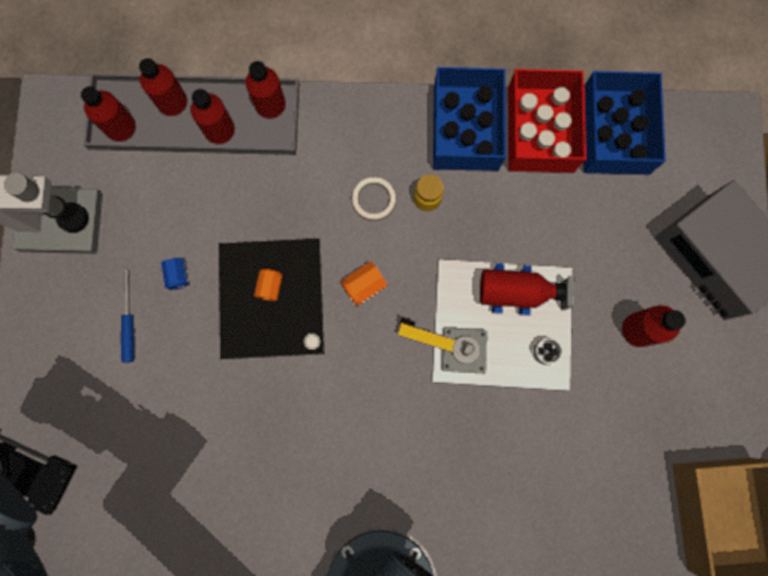

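View pics/scene0.png

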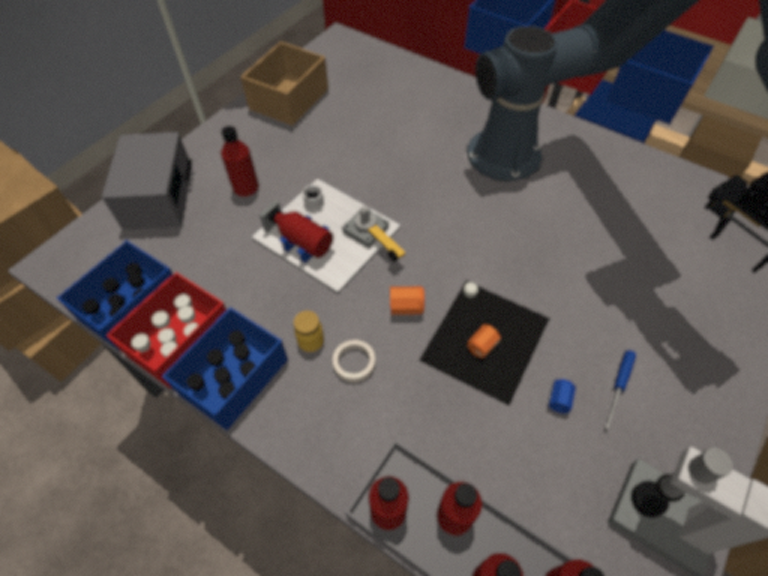

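View pics/wrist0.png

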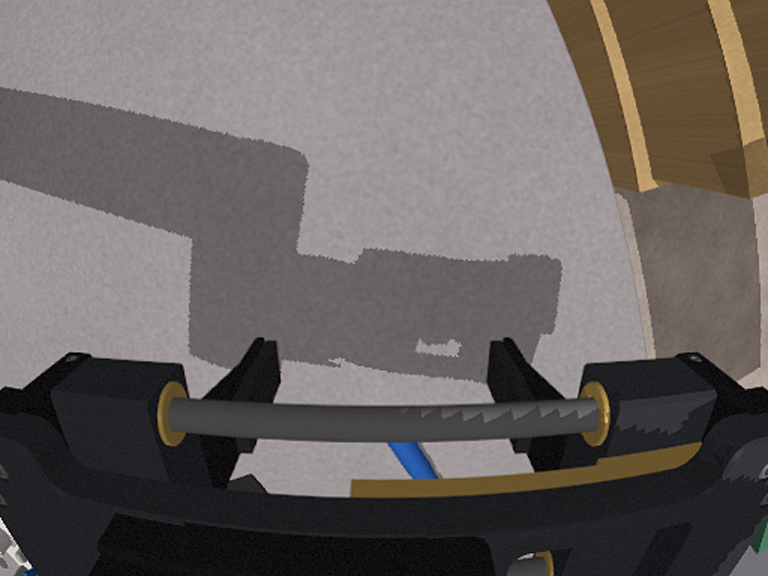

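The top view shows the small orange knob on the mat at (179,190) px of the raw image. The larger orange look-alike is on the bench at (242,189), and the blue one is at left. The swing arm runs from the spindle at (310,232) to (270,219). Next I'll get positions from both cameras.

```bash
cat > m1.py <<'E'
from h import *
np.set_printoptions(precision=1,suppress=True)
print('knob top-cam', onz('top',178.7,190,26), 'scene',onz('scene',484/1.5,341/1.5,26))
print('shaft top', onz('top',466/1.5,348/1.5,86), onz('scene',364/1.5,214/1.5,86))
print('arm end', onz('top',401/1.5,328/1.5,55))
print('cap',onz('top',312/1.5,342/1.5,20))
for n,p in dict(mat=[(220,241),(320,239),(323,354),(221,358)],plate=[(439,260),(573,267),(570,389),(433,383)]).items():
    print(n,[onz('top',a/1.5,b/1.5,4 if n=='mat' else 12)[:2] for a,b in p])
im=env.camera('top'); save('topc1',im[165:245,140:330],4)
im=env.camera('scene'); save('scenec1',im[185:280,230:380],5)
E
python3 m1.py
```

```text
knob top-cam [571.4 238.1  26. ] scene [574.1 242.3  26. ]
shaft top [ 449.8 -154.7   86. ] [ 466.1 -148.3   86. ]
arm end [488.1 -30.9  55. ]
cap [459.3 145.4  20. ]
mat [array([664.4, 345.4]), array([673.8, 139. ]), array([436.9, 123.8]), array([424.1, 328.4])]
plate [array([ 634. , -107.5]), array([ 626.1, -382.9]), array([ 378.6, -371.2]), array([384.1, -98. ])]
```

View pics/topc1.png

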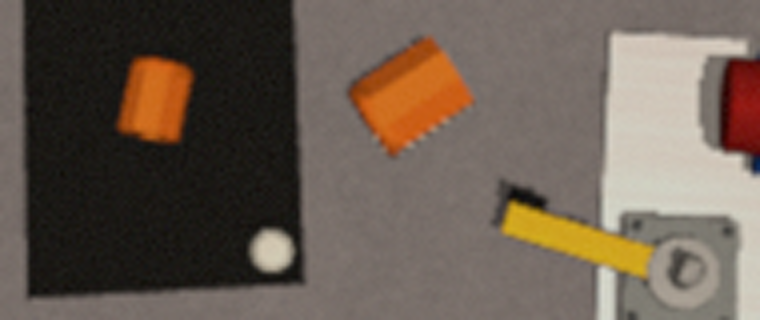

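View pics/scenec1.png

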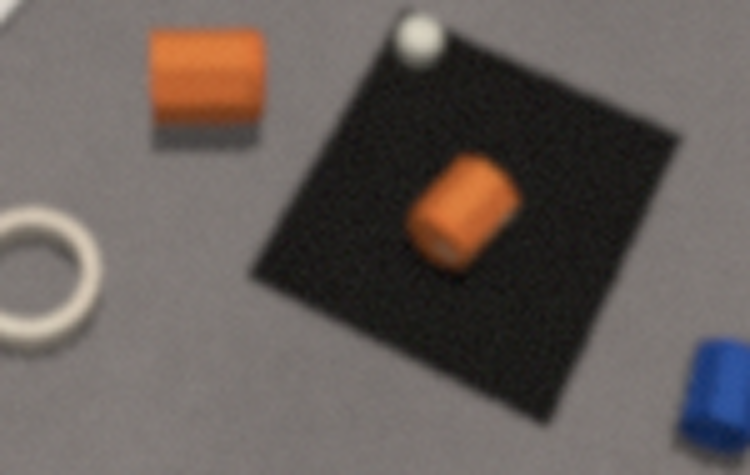

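```bash
cat >> h.py <<'E'
def Rt(phi,tilt=0):
    """tool pointing down with tool x at world angle phi (deg); tilt (deg): rotation about tool y, + makes tool z lean toward +tool x... """
    x=np.array([np.cos(np.radians(phi)),np.sin(np.radians(phi)),0]); z=np.array([0,0,-1.]); y=np.cross(z,x)
    return R.from_matrix(np.c_[x,y,z])*R.from_euler('y',tilt,degrees=True)
def cmd(pos,rot,base=None):
    s=env.sense()
    if base is None:
        p=s['tcp_pos']; q=s['tcp_rot']
    else: p,q=base
    r0=R.from_quat(np.array(q)[[1,2,3,0]])
    d=r0.inv().apply(np.array(pos)-p)/1000; w=(r0.inv()*rot).as_rotvec()
    print('shift',np.round(d,4),'turn',np.round(w,4),'rows>=',np.linalg.norm(d)/.05,np.degrees(np.linalg.norm(w))/8.59)
def st():
    s=env.sense(); r=R.from_quat(np.array(s['tcp_rot'])[[1,2,3,0]]).as_matrix()
    print('t',round(s['time_s'],2),'q',np.round(s['q'],3),'p',np.round(s['tcp_pos'],1),'xang',round(np.degrees(np.arctan2(r[1,0],r[0,0])),1),'z',np.round(r[:,2],3),'F',np.round(s['wrist_force'],1),'M',np.round(s['wrist_torque'],2),'w',round(s['grip_width'],1))
E
python3 - <<'E'
from h import *
cmd([630,228,230],Rt(170)); st()
E
```

```text
shift [-0.4948 -0.1732  0.0066] turn [-0.      0.     -0.2183] rows>= 10.48461985943484 1.455955720044198
t 0.95 q [ 0.999  0.528  1.433 -0.     1.181 -0.179] p [239.2 577.4 236.5] xang 157.5 z [ 0. -0. -1.] F [-0.2  0.1 -0.5] M [0.01 0.   0.02] w 87.0
```

>>> arm_command --commands '[[[-0.495,-0.173,0.006],[0,0,-0.218],1],[[-0.495,-0.173,0.006],[0,0,-0.218],1],[[-0.495,-0.173,0.006],[0,0,-0.218],1],[[-0.495,-0.173,0.006],[0,0,-0.218],1],[[-0.495,-0.173,0.006],[0,0,-0.218],1],[[-0.495,-0.173,0.006],[0,0,-0.218],1],[[-0.495,-0.173,0.006],[0,0,-0.218],1],[[-0.495,-0.173,0.006],[0,0,-0.218],1],[[-0.495,-0.173,0.006],[0,0,-0.218],1],[[-0.495,-0.173,0.006],[0,0,-0.218],1],[[-0.495,-0.173,0.006],[0,0,-0.218],1],[[-0.495,-0.173,0.006],[0,0,-0.218],1],[[-0.495,-0.173,0.006],[0,0,-0.218],1]]'

```text
time_s: 2.25
tcp_pos: [630.2, 227.6, 230.1]
tcp_rot: [-0.001, 0.088, 0.996, 0.0]
wrist_force: [-0.3, 0.4, -0.6]
grip_width: 87.2
```

```bash
python3 - <<'E'
from h import *
st(); i=env.camera_info('wrist'); im=env.camera('wrist'); save('w1',im,1.5); np.save('w1.npy',im)
import pickle; pickle.dump(i,open('w1.pkl','wb'))
for l in ['knob','knob_top']:
  for b in env.boxes_of(l,'wrist')[:3]: print(l,b)
E
```

```text
t 2.25 q [ 1.800e-01  5.970e-01  1.316e+00  1.000e-03  1.230e+00 -1.215e+00] p [630.2 227.6 230.1] xang 169.9 z [-0.001  0.    -1.   ] F [-0.3  0.4 -0.6] M [ 0.02  0.02 -0.03] w 87.2
knob {'bbox': [385.3, 90.2, 430.7, 143.9], 'score': 0.96}
knob {'bbox': [80.4, 122.5, 141.5, 195.7], 'score': 0.73}
knob {'bbox': [235.0, 99.3, 278.6, 147.8], 'score': 0.64}
knob_top {'bbox': [236.7, 98.2, 281.3, 150.8], 'score': 0.92}
knob_top {'bbox': [384.1, 92.1, 430.6, 144.0], 'score': 0.79}
knob_top {'bbox': [79.7, 126.2, 147.3, 199.4], 'score': 0.6}
```

View pics/w1.png

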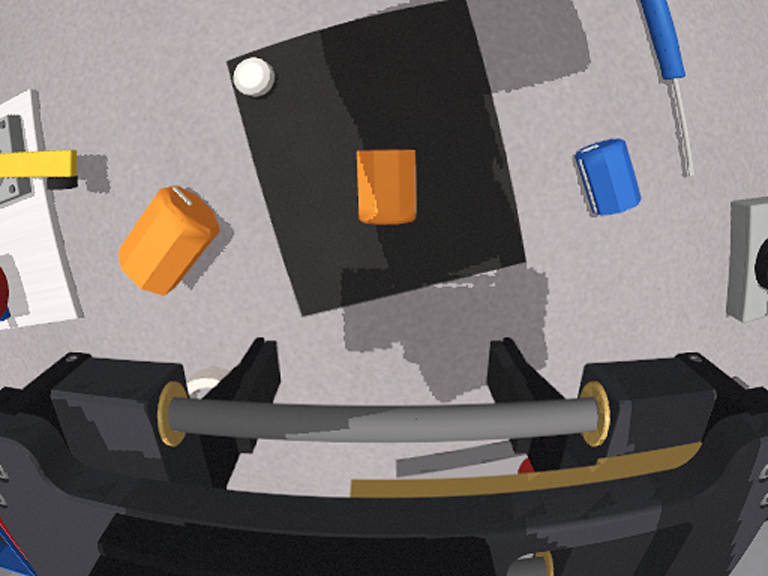

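```bash
cat > fit.py <<'E'
from h import *
import pickle
from scipy.optimize import minimize
A=22/np.cos(np.pi/8)
def prism():
    a=np.radians(22.5+45*np.arange(8)); c=np.c_[A*np.cos(a),A*np.sin(a)]
    return np.vstack([np.c_[c,np.zeros(8)],np.c_[c,56*np.ones(8)]])
def hullmask(P,cam,info,up=4):
    px=proj(cam,P,info); h=cv2.convexHull(((px+.5)*up).astype(np.float32)).astype(np.int32)
    m=np.zeros((384*up,512*up),np.uint8); cv2.fillPoly(m,[h],1)
    return m
E
python3 - <<'E'
from fit import *
i=pickle.load(open('w1.pkl','rb')); im=np.load('w1.npy')
hsv=cv2.cvtColor(im,cv2.COLOR_RGB2HSV)
m=cv2.inRange(hsv,(5,120,70),(25,255,255)); m[:90]=0;m[155:]=0;m[:,:225]=0;m[:,290:]=0
M=cv2.resize((m>0).astype(np.uint8),None,fx=4,fy=4,interpolation=cv2.INTER_NEAREST)
print(m.sum()/255)
V=prism()
def world(x,y,yaw,z=26):
    zz=np.array([np.cos(yaw),np.sin(yaw),0]);xx=np.array([0,0,-1.]);yy=np.cross(zz,xx)
    return V@np.c_[xx,yy,zz].T+[x,y,z]
def cost(p):
    h=hullmask(world(p[0],p[1],np.radians(p[2])),'wrist',i)
    return 1-(h&M).sum()/(h|M).sum()
best=None
for a in [-25,-15,-10,-5,5]:
    r=minimize(cost,[545,243,a],method='Nelder-Mead',options=dict(initial_simplex=[[535,238,a],[560,240,a],[540,255,a],[540,240,a+8]],xatol=.1,fatol=1e-5))
    print(r.x,r.fun)
    if best is None or r.fun<best.fun: best=r
p=best.x; o=im.copy()
for q in proj('wrist',world(p[0],p[1],np.radians(p[2])),i): cv2.circle(o,tuple(np.round(q).astype(int)),1,(0,255,0),-1)
save('w1fit',o[60:220,200:320],5)
E
```

```text
1942.0
[547.24087498 244.86936268  -8.55289669] 0.034729966544527646
[547.9386968  245.91953168 -10.61319151] 0.04720390565559218
[547.29859471 244.50544704  -7.63148563] 0.036406453871368094
[547.29949681 244.88275359  -8.57677137] 0.03469830335501978
[547.48926456 244.88384869  -8.77742999] 0.0337609292233072
```

View pics/w1fit.png

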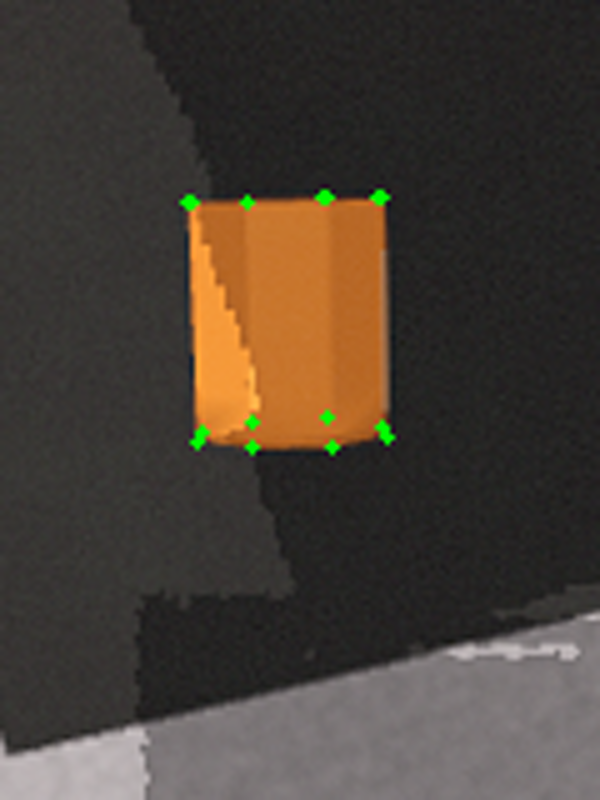

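```bash
cat > m2.py <<'E'
from h import *
Rr=Rt(171.3,45); z=Rr.as_matrix()[:,2]; G=np.array([580,239.9,29.]); T=G+5*z
print(T,z); cmd(T-75*z,Rr); cmd(T,Rr); st()
E
python3 m2.py
```

```text
[576.50514635 240.43478776  25.46446609] [-0.69897073  0.10695755 -0.70710678]
shift [0.0005 0.0031 0.152 ] turn [ 0.0084  0.7843 -0.0203] rows>= 3.041280861634617 5.23354482526586
shift [0.0534 0.002  0.2051] turn [ 0.0084  0.7843 -0.0203] rows>= 4.2394728283613885 5.23354482526586
t 2.4 q [ 0.183  0.596  1.318  0.     1.229 -1.215] p [629.  229.2 230.5] xang 170.1 z [-0.001  0.    -1.   ] F [-0.3 -0.1 -0.6] M [ 0.04  0.01 -0.03] w 86.7
```

```bash
cat >> h.py <<'E'
import json,os
def C():
    d=json.load(open('c.json')); return np.array(d['p']),R.from_quat(d['q'])
def adv(t,w):
    p,r=C(); p=p+r.apply(np.array(t)*1000); r=r*R.from_rotvec(w); json.dump(dict(p=list(p),q=list(r.as_quat())),open('c.json','w'))
def go(pos,rot):
    p,r0=C(); d=r0.inv().apply(np.array(pos)-p)/1000; w=(r0.inv()*rot).as_rotvec()
    print('shift',np.round(d,4),'turn',np.round(w,4),'rows',round(np.linalg.norm(d)/.05,1),round(np.degrees(np.linalg.norm(w))/8.59,1))
E
python3 - <<'E'
from h import *
s=env.sense()
p=[239.194,577.393,236.548]; json.dump(dict(p=p,q=list(Rt(157.5).as_quat())),open('c.json','w'))
adv([-0.495,-0.173,0.006],[0,0,-.218]); print(C()[0]); st()
Rr=Rt(171.3,45); z=Rr.as_matrix()[:,2]; G=np.array([580,239.9,29.]); T=G+5*z
go(T-75*z,Rr)
E
```

```text
[630.31013479 228.13354185 230.548     ]
t 2.4 q [ 0.183  0.596  1.318  0.     1.229 -1.215] p [629.  229.2 230.5] xang 170.1 z [-0.001  0.    -1.   ] F [-0.3 -0.1 -0.6] M [ 0.04  0.01 -0.03] w 86.7
shift [0.0021 0.004  0.1521] turn [ 0.009   0.7854 -0.0217] rows 3.0 5.2
```

>>> arm_command --commands '[[[0.001,0.001,0.03],[0.002,0.13,-0.004],1],[[0.001,0.002,0.06],[0.003,0.27,-0.008],1],[[0.002,0.003,0.09],[0.005,0.41,-0.012],1],[[0.002,0.004,0.12],[0.007,0.55,-0.016],1],[[0.002,0.004,0.14],[0.008,0.68,-0.019],1],[[0.002,0.004,0.152],[0.009,0.785,-0.022],1],[[0.002,0.004,0.152],[0.009,0.785,-0.022],1],[[0.002,0.004,0.152],[0.009,0.785,-0.022],1]]'

```text
time_s: 3.2
tcp_pos: [628.0, 233.4, 77.7]
tcp_rot: [-0.382, 0.069, 0.921, 0.029]
wrist_force: [0.0, -0.1, 0.8]
grip_width: 87.2
```

```bash
python3 - <<'E'
from h import *
adv([0.002,0.004,0.152],[0.009,0.785,-0.022]); print(C()[0]); st()
im=env.camera('wrist'); save('w2',im,1.5)
Rr=Rt(171.3,45); z=Rr.as_matrix()[:,2]; G=np.array([580,239.9,29.]); T=G+5*z
go(T,Rr)
E
```

```text
[629.03582425 232.42028102  78.548     ]
t 3.2 q [ 0.109  1.112  0.837  0.196  1.954 -1.311] p [628.  233.4  77.7] xang 171.4 z [-0.7    0.106 -0.707] F [ 0.  -0.1  0.8] M [-0.05 -0.42 -0.03] w 87.2
shift [ 0.0001 -0.      0.0751] turn [-0.0001  0.0004  0.0003] rows 1.5 0.0
```

View pics/w2.png

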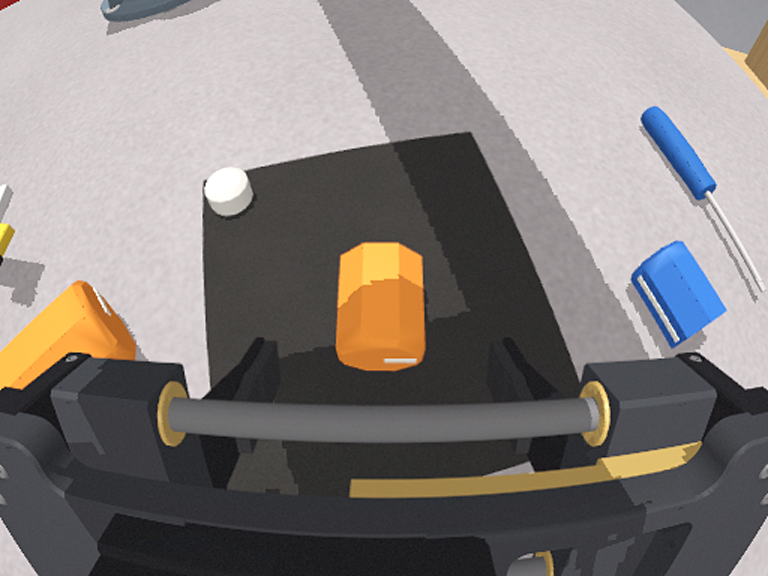

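The knob is centred between the fingers at (381,305) px, and the white line on its top points to +y. Advancing and closing.

>>> arm_command --commands '[[[0,0.001,0.03],[0,0,0],1],[[0.001,0.001,0.06],[0,0,0],1],[[0.001,0.001,0.075],[0,0,0],1],[[0.001,0.001,0.075],[0,0,0],1],[[0.001,0.001,0.075],[0,0,0],-1],[[0.001,0.001,0.075],[0,0,0],-1],[[0.001,0.001,0.075],[0,0,0],-1],[[0.001,0.001,0.075],[0,0,0],-1],[[0.001,0.001,0.075],[0,0,0],-1],[[0.001,0.001,0.075],[0,0,0],-1],[[0.001,0.001,0.075],[0,0,0],-1],[[0.001,0.001,0.075],[0,0,0],-1]]' --force 30

```text
time_s: 4.45
tcp_pos: [576.1, 241.3, 26.0]
tcp_rot: [-0.381, 0.07, 0.921, 0.029]
wrist_force: [0.4, -0.1, -0.6]
grip_width: 43.6
```

```bash
python3 - <<'E'
from h import *
adv([0.001,0.001,0.075],[0,0,0]); print(C()[0]); st()
E
```

```text
[576.08207203 241.52337238  26.20266732]
t 4.45 q [ 0.125  1.111  1.014  0.199  1.778 -1.331] p [576.1 241.3  26. ] xang 171.3 z [-0.699  0.107 -0.707] F [ 0.4 -0.1 -0.6] M [-0.12 -0.38  0.05] w 43.6
```

```bash
cat > m3.py <<'E'
from fit import *
p,r=C(); V=prism()
K=Rt(171.3,0).as_matrix()  # knob axes initial
yaw=np.radians(-8.7); zz=np.array([np.cos(yaw),np.sin(yaw),0]);xx=np.array([0,0,-1.]);KR=np.c_[xx,np.cross(zz,xx),zz]
foot=np.array([547.4,244.9,26.])
pm=np.array([576.1,241.3,26.0])
rel=r.as_matrix().T@(foot-pm); relR=r.as_matrix().T@KR
def final(tilt,fx,fy,clear):
    Rf=Rt(171.3,tilt); k=Rf.as_matrix()@relR
    W=V@k.T; off=4+clear-W[:,2].min()
    ft=np.array([fx,fy,off]); t=ft-Rf.as_matrix()@rel
    return t,Rf,k
if __name__=='__main__':
  for tilt in (-35,-45):
    for cl in (60,2):
        t,Rf,k=final(tilt,595,238,cl); print(tilt,cl,np.round(t,1),'axis',np.round(k[:,2],2),'y',np.round(k[:,1],2)); go(t,Rf)
E
python3 m3.py
```

```text
-35 60 [600.1 238.   96.3] axis [ 0.17 -0.03  0.98] y [0.15 0.99 0.  ]
shift [ 0.0324  0.0002 -0.0667] turn [ 1.0000e-04 -1.3959e+00  3.0000e-04] rows 1.5 9.3
-35 2 [600.1 238.   38.3] axis [ 0.17 -0.03  0.98] y [0.15 0.99 0.  ]
shift [-0.0086  0.0001 -0.0257] turn [ 1.0000e-04 -1.3959e+00  3.0000e-04] rows 0.5 9.3
-45 60 [595.1 238.8  92.9] axis [ 0. -0.  1.] y [0.15 0.99 0.  ]
shift [ 0.0336  0.0002 -0.0608] turn [ 1.0000e-04 -1.5704e+00  3.0000e-04] rows 1.4 10.5
-45 2 [595.1 238.8  34.9] axis [ 0. -0.  1.] y [0.15 0.99 0.  ]
shift [-0.0074  0.0001 -0.0198] turn [ 1.0000e-04 -1.5704e+00  3.0000e-04] rows 0.4 10.5
```

>>> arm_command --commands '[[[0.02,0,-0.042],[0,0,0],-1],[[0.033,0,-0.067],[0,0,0],-1],[[0.033,0,-0.067],[0,-0.14,0],-1],[[0.033,0,-0.067],[0,-0.28,0],-1],[[0.033,0,-0.067],[0,-0.42,0],-1],[[0.033,0,-0.067],[0,-0.56,0],-1],[[0.033,0,-0.067],[0,-0.7,0],-1],[[0.033,0,-0.067],[0,-0.84,0],-1],[[0.033,0,-0.067],[0,-0.98,0],-1],[[0.033,0,-0.067],[0,-1.12,0],-1],[[0.033,0,-0.067],[0,-1.26,0],-1],[[0.033,0,-0.067],[0,-1.396,0],-1],[[0.033,0,-0.067],[0,-1.396,0],-1],[[0.033,0,-0.067],[0,-1.396,0],-1]]'

```text
time_s: 5.85
tcp_pos: [603.7, 228.8, 99.1]
tcp_rot: [0.278, 0.079, 0.957, -0.037]
wrist_force: [0.2, -0.3, -0.3]
grip_width: 43.8
```

```bash
python3 - <<'E'
from h import *
adv([0.033,0,-0.067],[0,-1.396,0]); print(C()[0]); st()
save('w3',env.camera('wrist'),1.5);save('s3',env.camera('scene')[150:330,220:400],4)
E
```

```text
[599.82175218 237.89122585  96.92207836]
t 5.85 q [ 0.313  0.686  1.83  -1.162  0.3   -0.019] p [603.7 228.8  99.1] xang 171.1 z [ 0.525 -0.115 -0.843] F [ 0.2 -0.3 -0.3] M [ 0.06  0.32 -0.03] w 43.8
```

View pics/s3.png

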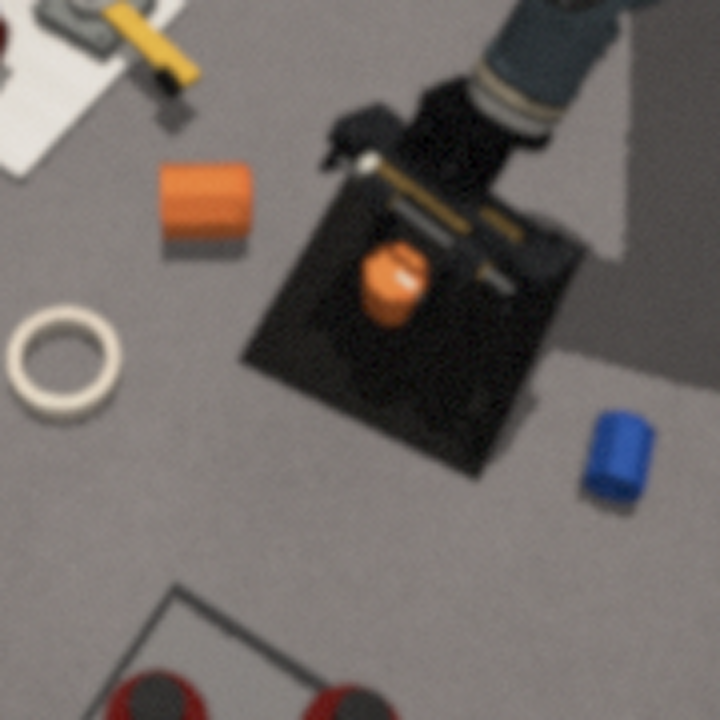

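View pics/w3.png

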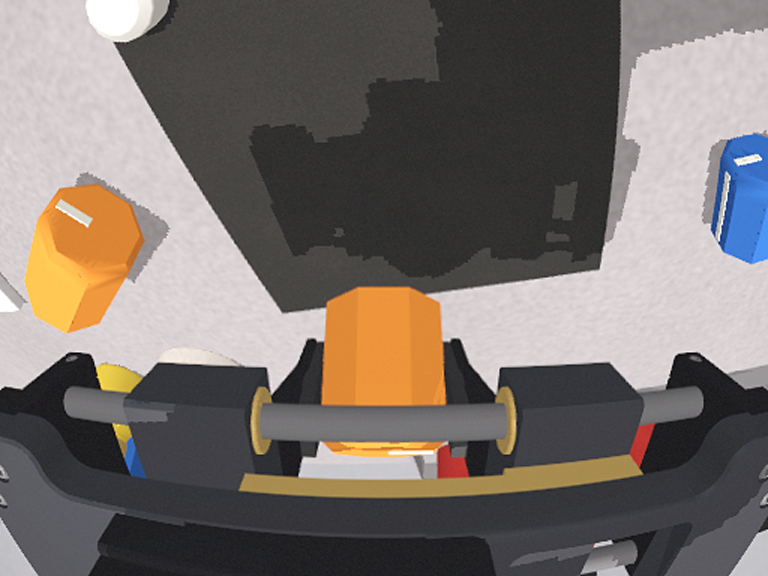

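```bash
python3 - <<'E'
from m3 import *
for cl in (40,1):
    t,Rf,k=final(-31,637,232,cl); print(np.round(t,1),k[:,2]); go(t,Rf)
E
```

```text
[665.6 228.4  67.8] [ 0.98603236 -0.15119617 -0.06985624]
shift [-0.0378  0.0006  0.062 ] turn [0.0002 0.0699 0.0002] rows 1.5 0.5
[665.6 228.4  28.8] [ 0.98603236 -0.15119617 -0.06985624]
shift [-0.0154  0.0005  0.0939] turn [0.0002 0.0699 0.0002] rows 1.9 0.5
```

```bash
sed -i 's/^p,r=C(); /r=Rt(171.3,45); /' m3.py; python3 - <<'E'
from m3 import *
for cl in (40,1):
    t,Rf,k=final(-31,637,232,cl); print(np.round(t,1),k[:,2]); go(t,Rf)
E
```

```text
[644.  231.7  77.4] [ 0.23913831 -0.0365933   0.97029573]
shift [-0.0253  0.0006  0.0416] turn [0.0002 0.0699 0.0002] rows 1.0 0.5
[644.  231.7  38.4] [ 0.23913831 -0.0365933   0.97029573]
shift [-0.003   0.0006  0.0736] turn [0.0002 0.0699 0.0002] rows 1.5 0.5
```

>>> arm_command --commands '[[[-0.012,0,0.02],[0,0.07,0],-1],[[-0.025,0,0.041],[0,0.07,0],-1],[[-0.025,0,0.041],[0,0.07,0],-1],[[-0.025,0,0.041],[0,0.07,0],-1],[[-0.025,0,0.041],[0,0.07,0],-1]]'

```text
time_s: 6.45
tcp_pos: [645.4, 220.5, 77.7]
tcp_rot: [0.242, 0.08, 0.966, -0.035]
wrist_force: [-0.4, -0.1, -1.5]
grip_width: 43.6
```

```bash
python3 - <<'E'
from m3 import *
adv([-0.025,0,0.041],[0,0.07,0]); print(C()[0]); st()
t,Rf,k=final(-31,637,232,1); go(t,Rf)
E
```

```text
[643.3152069  231.25141316  77.68065731]
t 6.45 q [ 0.261  0.739  1.711 -0.752  0.331 -0.47 ] p [645.4 220.5  77.7] xang 170.9 z [ 0.463 -0.106 -0.88 ] F [-0.4 -0.1 -1.5] M [0.03 0.36 0.01] w 43.6
shift [0.0197 0.0006 0.034 ] turn [ 0.0002 -0.0001  0.0002] rows 0.8 0.0
```

>>> arm_command --commands '[[[0,0,0],[0,0,0],-1],[[0,0,0],[0,0,0],-1],[[0,0,0],[0,0,0],-1]]'

```text
time_s: 6.75
tcp_pos: [645.9, 221.1, 78.1]
tcp_rot: [0.243, 0.08, 0.966, -0.034]
wrist_force: [0.0, 0.8, 0.3]
grip_width: 43.7
```

```bash
python3 - <<'E'
from m3 import *
st()
E
```

```text
t 6.75 q [ 0.262  0.739  1.71  -0.753  0.331 -0.469] p [645.9 221.1  78.1] xang 171.0 z [ 0.464 -0.105 -0.879] F [0.  0.8 0.3] M [ 0.11  0.41 -0.06] w 43.7
```

```bash
cat >> h.py <<'E'
def sync():
    s=env.sense(); json.dump(dict(p=list(s['tcp_pos']),q=[float(v) for v in np.array(s['tcp_rot'])[[1,2,3,0]]]),open('c.json','w'))
E
python3 - <<'E'
from m3 import *
sync()
t,Rf,k=final(-34,637,226,30);print(t); go(t,Rf)
t,Rf,k=final(-34,637,226,1); print(t);go(t,Rf)
E
```

```text
[642.57200847 225.93908003  66.58087402]
shift [0.0091 0.0045 0.0081] turn [-0.0341 -0.098  -0.0034] rows 0.3 0.7
[642.57200847 225.93908003  37.58087402]
shift [0.0228 0.0053 0.0336] turn [-0.0341 -0.098  -0.0034] rows 0.8 0.7
```

>>> arm_command --commands '[[[0.002,0.001,0.002],[-0.008,-0.024,0],-1],[[0.004,0.002,0.004],[-0.016,-0.049,-0.001],-1],[[0.006,0.003,0.006],[-0.025,-0.073,-0.002],-1],[[0.009,0.0045,0.008],[-0.034,-0.098,-0.003],-1],[[0.009,0.0045,0.008],[-0.034,-0.098,-0.003],-1],[[0.009,0.0045,0.008],[-0.034,-0.098,-0.003],-1]]'

```text
time_s: 7.35
tcp_pos: [643.0, 225.7, 66.5]
tcp_rot: [0.291, 0.072, 0.954, -0.022]
wrist_force: [0.7, 0.3, -1.0]
grip_width: 43.3
```

```bash
python3 - <<'E'
from m3 import *
st(); sync()
t,Rf,k=final(-34,637,226,1); print(t);go(t,Rf)
s=env.sense(); kk=R.from_quat(np.array(s['tcp_rot'])[[1,2,3,0]]).as_matrix()@relR; print('lean',np.degrees(np.arccos(kk[2,2])), 'minz',(V@kk.T)[:,2].min()+ (s['tcp_pos']+R.from_quat(np.array(s['tcp_rot'])[[1,2,3,0]]).apply(rel))[2])
E
```

```text
t 7.35 q [ 0.274  0.768  1.783 -1.405  0.237  0.188] p [643.  225.7  66.5] xang 171.3 z [ 0.552 -0.085 -0.829] F [ 0.7  0.3 -1. ] M [0.07 0.44 0.01] w 43.3
[642.57200847 225.93908003  37.58087402]
shift [0.0165 0.0002 0.0238] turn [-0.0005 -0.0003  0.0005] rows 0.6 0.0
lean 11.01699122394236 minz 33.92684056510579
```

```bash
python3 - <<'E'
from m3 import *
for c in (12,0.5):
    t,Rf,k=final(-30.5,640,226,c); print(t);go(t,Rf)
E
```

```text
[647.27464453 225.6785401   49.50168448]
shift [0.006  0.0006 0.0165] turn [-0.0005  0.0608  0.0005] rows 0.4 0.4
[647.27464453 225.6785401   38.00168448]
shift [0.0124 0.0006 0.026 ] turn [-0.0005  0.0608  0.0005] rows 0.6 0.4
```

>>> arm_command --commands '[[[0,0,0.003],[0,0.03,0],-1],[[0.002,0.0005,0.006],[0,0.061,0],-1],[[0.004,0.0005,0.011],[0,0.061,0],-1],[[0.006,0.0005,0.0165],[0,0.061,0],-1],[[0.008,0.0005,0.02],[0,0.061,0],-1],[[0.01,0.0005,0.023],[0,0.061,0],-1],[[0.011,0.0005,0.0245],[0,0.061,0],-1],[[0.011,0.0005,0.0245],[0,0.061,0],-1]]'

```text
time_s: 8.15
tcp_pos: [647.4, 225.4, 39.6]
tcp_rot: [0.262, 0.073, 0.962, -0.02]
wrist_force: [-0.2, -0.2, 0.2]
grip_width: 43.8
```

```bash
python3 - <<'E'
from m3 import *
st(); sync()
s=env.sense(); kk=R.from_quat(np.array(s['tcp_rot'])[[1,2,3,0]]).as_matrix()@relR; print('lean',np.degrees(np.arccos(kk[2,2])), 'minz',(V@kk.T)[:,2].min()+ (s['tcp_pos']+R.from_quat(np.array(s['tcp_rot'])[[1,2,3,0]]).apply(rel))[2])
save('w4',env.camera('wrist'),1.5)
print(C()[1].inv().apply([0,0,-1]))
E
```

```text
t 8.15 q [ 0.26   0.809  1.744 -1.147  0.225 -0.073] p [647.4 225.4  39.6] xang 171.3 z [ 0.501 -0.077 -0.862] F [-0.2 -0.2  0.2] M [0.05 0.38 0.  ] w 43.8
lean 14.514954222507114 minz 6.090940909870956
[5.07313565e-01 2.72224422e-04 8.61761494e-01]
```

View pics/w4.png

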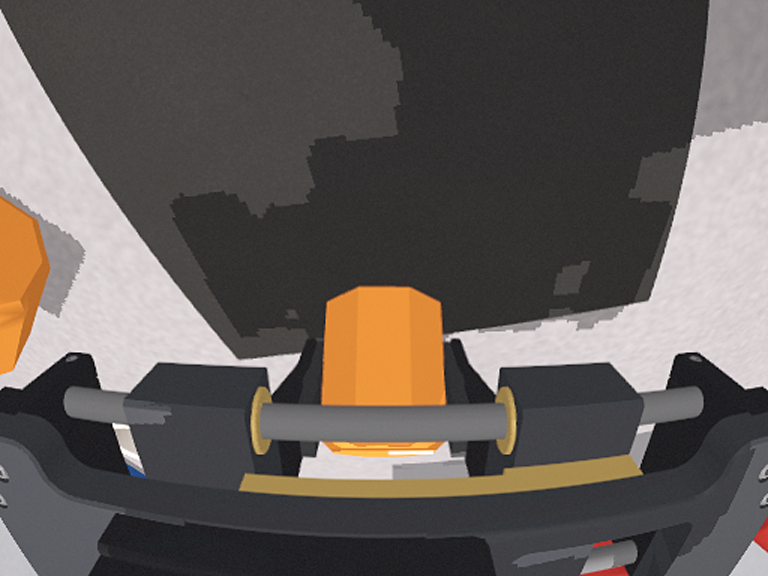

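```bash
python3 - <<'E'
from m3 import *
for u,v in [(240,358),(650,300),(200,300),(300,352)]: print(onz('wrist',u/1.5,v/1.5,4))
s=env.sense(); kk=R.from_quat(np.array(s['tcp_rot'])[[1,2,3,0]]); W=V@(kk.as_matrix()@relR).T+s['tcp_pos']+kk.apply(rel); print(W[:8])
E
```

```text
[678.33050265 146.27777427   4.        ]
[663.3484536 353.3948823   4.       ]
[630.98941398 146.42510921   4.        ]
[676.30185293 180.29283536   4.        ]
[[662.71460278 231.53692216   6.3549716 ]
 [652.34127982 246.17107142   9.58001929]
 [634.90101839 248.85324288  14.14163349]
 [620.61008711 238.01225687  17.36768246]
 [617.8399197  219.99861597  17.36839048]
 [628.21324266 205.36446671  14.14334278]
 [645.65350408 202.68229525   9.58172858]
 [659.94443537 213.52328126   6.35567961]]
```

>>> arm_command --commands '[[[0.0006,0,0.001],[0,0,0],-1],[[0.001,0,0.0018],[0,0,0],-1],[[0.0013,0,0.0022],[0,0,0],-1],[[0.0013,0,0.0022],[0,0,0],-1]]'

```text
time_s: 8.6
tcp_pos: [647.6, 225.4, 37.4]
tcp_rot: [0.262, 0.074, 0.962, -0.02]
wrist_force: [0.1, -0.1, -0.3]
grip_width: 43.8
```

```bash
python3 - <<'E'
from m3 import *
st()
E
```

```text
t 8.6 q [ 0.259  0.813  1.744 -1.166  0.223 -0.054] p [647.6 225.4  37.4] xang 171.2 z [ 0.502 -0.077 -0.862] F [ 0.1 -0.1 -0.3] M [ 0.1   0.4  -0.01] w 43.8
```

No contact yet, so I'll go a little lower until a small force shows.

>>> arm_command --commands '[[[0.0003,0,0.0006],[0,0,0],-1],[[0.0006,0,0.001],[0,0,0],-1],[[0.0006,0,0.001],[0,0,0],-1]]'

```text
time_s: 8.9
tcp_pos: [647.8, 225.4, 36.8]
tcp_rot: [0.263, 0.074, 0.962, -0.02]
wrist_force: [-2.4, 0.4, 3.2]
grip_width: 43.6
```

```bash
python3 - <<'E'
from m3 import *
st()
E
```

```text
t 8.9 q [ 0.259  0.815  1.744 -1.175  0.222 -0.045] p [647.8 225.4  36.8] xang 171.2 z [ 0.502 -0.077 -0.861] F [-2.4  0.4  3.2] M [ 0.05  0.34 -0.05] w 43.6
```

Contact at 3 N. Opening.

>>> arm_command --commands '[[[0,0,0],[0,0,0],1],[[0,0,0],[0,0,0],1],[[0,0,0],[0,0,0],1],[[0,0,0],[0,0,0],1],[[0,0,0],[0,0,0],1],[[0,0,0],[0,0,0],1],[[0,0,0],[0,0,0],1],[[0,0,0],[0,0,0],1]]'

```text
time_s: 9.7
tcp_pos: [647.6, 225.4, 36.3]
tcp_rot: [0.262, 0.074, 0.962, -0.02]
wrist_force: [-0.2, -0.2, -0.3]
grip_width: 85.7
```

```bash
python3 - <<'E'
from m3 import *
st()
save('w5',env.camera('wrist'),1.5);save('s5',env.camera('scene')[150:330,220:400],4)
E
```

```text
t 9.7 q [ 0.259  0.816  1.744 -1.174  0.222 -0.045] p [647.6 225.4  36.3] xang 171.2 z [ 0.502 -0.077 -0.862] F [-0.2 -0.2 -0.3] M [0.06 0.3  0.  ] w 85.7
```

View pics/w5.png

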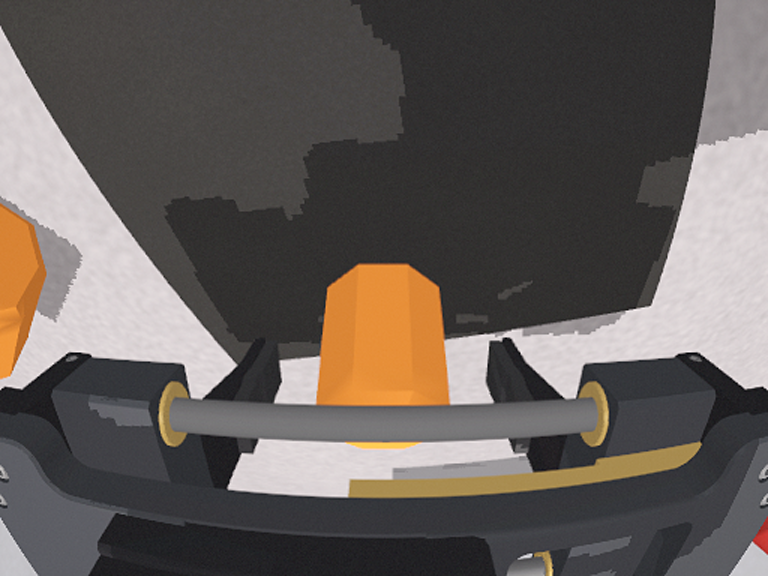

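View pics/s5.png

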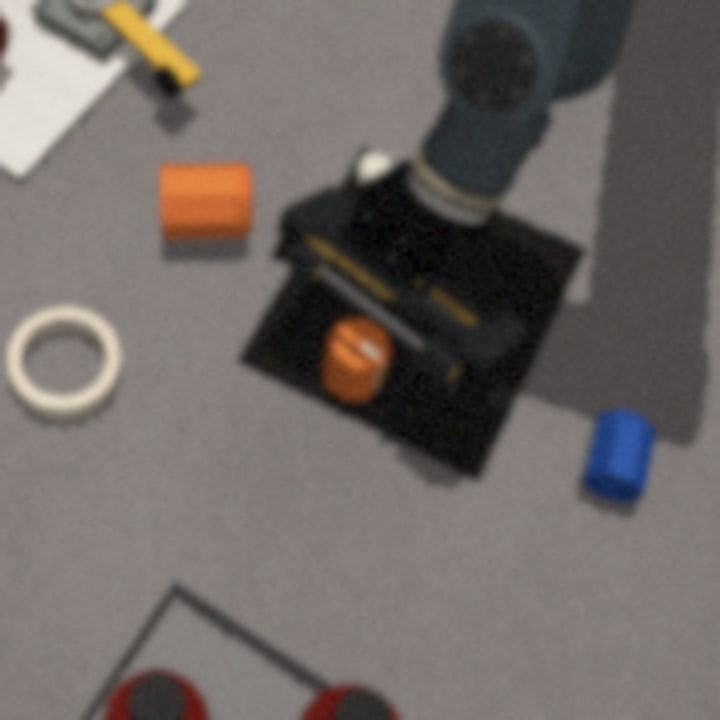

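```bash
python3 - <<'E'
from h import *
sync(); p,r=C(); go(p-140*r.as_matrix()[:,2],r); go([690,215,220],Rt(171))
E
```

```text
shift [ 0.    0.   -0.14] turn [0. 0. 0.] rows 2.8 0.0
shift [-0.1307 -0.0038 -0.1362] turn [0.0013 0.5326 0.0041] rows 3.8 3.6
```

>>> arm_command --commands '[[[0,0,-0.03],[0,0,0],1],[[0,0,-0.07],[0,0,0],1],[[0,0,-0.105],[0,0,0],1],[[0,0,-0.14],[0,0.1,0],1],[[-0.03,-0.001,-0.14],[0,0.23,0],1],[[-0.07,-0.002,-0.14],[0,0.36,0.002],1],[[-0.1,-0.003,-0.138],[0,0.48,0.004],1],[[-0.13,-0.004,-0.136],[0.001,0.533,0.004],1],[[-0.13,-0.004,-0.136],[0.001,0.533,0.004],1],[[-0.13,-0.004,-0.136],[0.001,0.533,0.004],1]]'

```text
time_s: 10.8
tcp_pos: [693.6, 213.0, 220.4]
tcp_rot: [0.002, 0.08, 0.997, 0.001]
wrist_force: [-0.3, 0.1, 0.2]
grip_width: 86.9
```

```bash
python3 - <<'E'
from h import *
import pickle
adv([-0.13,-0.004,-0.136],[0.001,0.533,0.004]);print(C()[0])
st(); i=env.camera_info('wrist'); im=env.camera('wrist'); save('w6',im,1.5); np.save('w6.npy',im)
pickle.dump(i,open('w6.pkl','wb'))
E
```

```text
[689.46130673 214.88469161 219.4738218 ]
t 10.8 q [ 0.144  0.683  1.169 -0.     1.284 -1.266] p [693.6 213.  220.4] xang 170.8 z [ 0.005  0.001 -1.   ] F [-0.3  0.1  0.2] M [-0.02 -0.01 -0.04] w 86.9
```

View pics/w6.png

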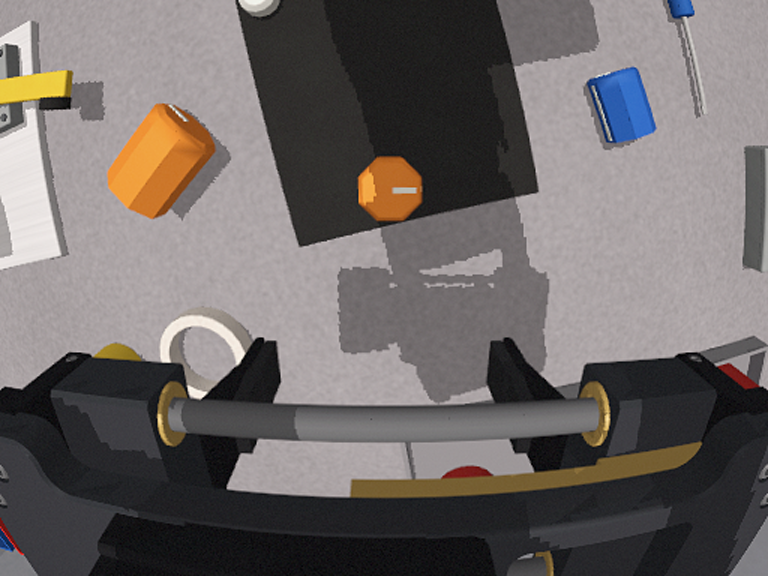

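```bash
cat > fitup.py <<'E'
from fit import *
V=prism()
# chamfered top approx 2mm
c=V[8:].copy(); 
def world(x,y,yaw,z0):
    k=R.from_euler('z',yaw,degrees=True).as_matrix(); return V@k.T+[x,y,z0]
def run(npy,pkl,x0,z0,name,win=45):
    i=pickle.load(open(pkl,'rb')); im=np.load(npy)
    hsv=cv2.cvtColor(im,cv2.COLOR_RGB2HSV)
    m=(cv2.inRange(hsv,(5,120,60),(25,255,255))>0).astype(np.uint8)
    c=proj('wrist',[[x0[0],x0[1],z0+50]],i)[0].astype(int); print('proj',c)
    w=np.zeros_like(m); w[max(c[1]-win,0):c[1]+win,max(c[0]-win,0):c[0]+win]=1; m&=w
    n,l,stt,_=cv2.connectedComponentsWithStats(m); b=1+np.argmax(stt[1:,4]); m=(l==b).astype(np.uint8)
    cs,_=cv2.findContours(m,cv2.RETR_EXTERNAL,cv2.CHAIN_APPROX_NONE); cv2.drawContours(m,cs,-1,1,-1)
    M=cv2.resize(m,None,fx=4,fy=4,interpolation=cv2.INTER_NEAREST)
    def cost(p):
        h=hullmask(world(p[0],p[1],p[2],z0),'wrist',i); return 1-(h&M).sum()/(h|M).sum()
    best=None
    for a in (-12,-4,4):
        a=x0[2]+a; x,y=x0[:2]
        r=minimize(cost,[x,y,a],method='Nelder-Mead',options=dict(initial_simplex=[[x-6,y-4,a],[x+8,y,a],[x,y+8,a],[x,y,a+8]],xatol=.05,fatol=1e-5))
        print(np.round(r.x,2),round(r.fun,4))
        if best is None or r.fun<best.fun: best=r
    p=best.x
    # white line
    wm=(hsv[:,:,1]<70)&(hsv[:,:,2]>120)&(cv2.erode(m,np.ones((3,3)))>0)
    ys,xs=np.nonzero(wm); print('white px',len(xs))
    if len(xs)>5:
        P=np.array([onz('wrist',a,b,z0+56,i)[:2] for a,b in zip(xs,ys)]); mu=P.mean(0); d=np.linalg.svd(P-mu)[2][0]
        if d@(mu-p[:2])<0:d=-d
        print('line dir',np.degrees(np.arctan2(d[1],d[0])),'center->line',np.degrees(np.arctan2(*(mu-p[:2])[::-1])))
    o=im.copy()
    for q in proj('wrist',world(*p,z0),i): cv2.circle(o,tuple(np.round(q).astype(int)),1,(0,255,0),-1)
    a=np.clip(c-50,0,None); save(name,o[a[1]:c[1]+50,a[0]:c[0]+50],6)
    return p
E
python3 -c "
from fitup import *
run('w6.npy','w6.pkl',[640,226,-9],4,'w6fit')"
```

```text
proj [258 126]
[639.54 227.44 -10.8 ] 0.0316
[639.66 227.29  -8.33] 0.0287
[639.37 227.29  -8.04] 0.0293
white px 61
line dir 81.8438605664465 center->line 79.88468661868302
```

View pics/w6fit.png

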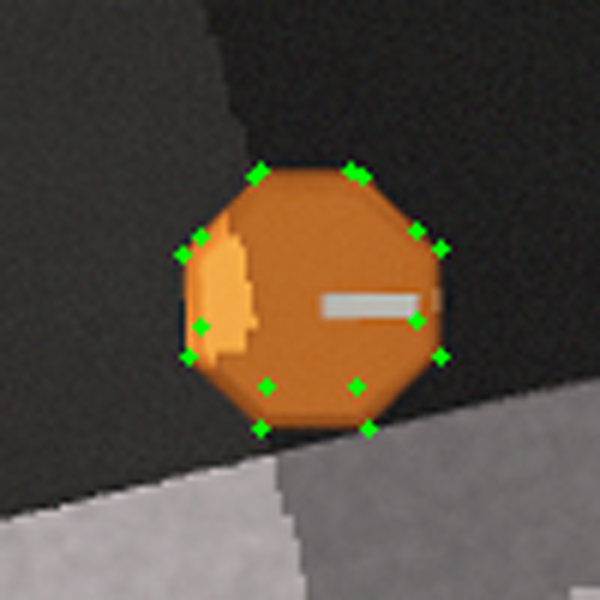

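```bash
python3 - <<'E'
from h import *
st(); sync(); go([639.6,227.3,100],Rt(171.5)); go([639.6,227.3,37],Rt(171.5))
E
```

```text
t 10.85 q [ 0.146  0.682  1.176 -0.     1.283 -1.265] p [690.4 213.8 218.9] xang 170.9 z [ 0.001 -0.    -1.   ] F [-0.6 -0.4 -0.7] M [ 0.02  0.02 -0.  ] w 87.0
shift [0.0524 0.0053 0.1188] turn [-0.0001  0.0008 -0.0106] rows 2.6 0.1
shift [0.0524 0.0053 0.1818] turn [-0.0001  0.0008 -0.0106] rows 3.8 0.1
```

>>> arm_command --commands '[[[0.02,0.002,0.04],[0,0,-0.01],1],[[0.04,0.004,0.08],[0,0,-0.01],1],[[0.052,0.005,0.119],[0,0,-0.01],1],[[0.052,0.005,0.119],[0,0,-0.01],1],[[0.052,0.005,0.119],[0,0,-0.01],1],[[0.052,0.005,0.119],[0,0,-0.01],1]]'

```text
time_s: 11.45
tcp_pos: [640.7, 228.5, 102.9]
tcp_rot: [0.002, 0.073, 0.997, 0.001]
wrist_force: [-0.2, -0.6, 0.3]
grip_width: 87.1
```

```bash
python3 - <<'E'
from h import *
import pickle
st(); i=env.camera_info('wrist'); im=env.camera('wrist'); save('w7',im,1.5); np.save('w7.npy',im)
pickle.dump(i,open('w7.pkl','wb')); st()
from fitup import run
run('w7.npy','w7.pkl',[639.6,227.3,-9],4,'w7fit',70)
E
```

```text
t 11.45 q [ 0.179  0.754  1.39   0.     0.992 -1.246] p [640.7 228.5 102.9] xang 171.6 z [ 0.005  0.001 -1.   ] F [-0.2 -0.6  0.3] M [ 0.02 -0.01 -0.04] w 87.1
t 11.5 q [ 0.178  0.754  1.39   0.     0.992 -1.246] p [641.2 228.4 103.3] xang 171.6 z [ 0.006  0.001 -1.   ] F [-0.2  0.2  0.4] M [-0.01  0.   -0.02] w 86.9
proj [252 218]
[638.73 227.39  -8.45] 0.0265
[638.64 227.51  -7.79] 0.0269
[638.49 227.46  -6.9 ] 0.026
white px 112
line dir 81.98648693498875 center->line 73.19635164413039
```

View pics/w7.png

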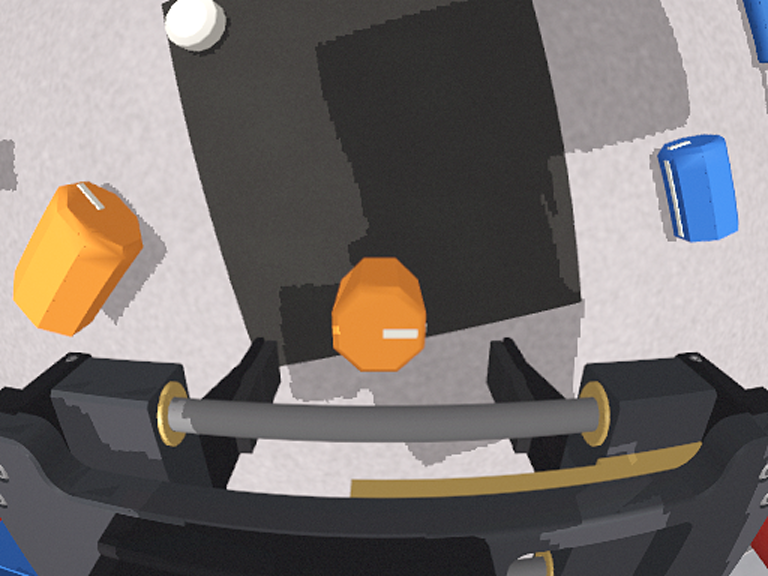

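>>> arm_command --commands '[[[0.002,-0.001,0.03],[0,0.005,0],1],[[0.002,-0.001,0.055],[0,0.005,0],1],[[0.002,-0.001,0.066],[0,0.005,0],1],[[0.002,-0.001,0.066],[0,0.005,0],1],[[0.002,-0.001,0.066],[0,0.005,0],-1],[[0.002,-0.001,0.066],[0,0.005,0],-1],[[0.002,-0.001,0.066],[0,0.005,0],-1],[[0.002,-0.001,0.066],[0,0.005,0],-1],[[0.002,-0.001,0.066],[0,0.005,0],-1],[[0.002,-0.001,0.066],[0,0.005,0],-1],[[0.002,-0.001,0.066],[0,0.005,0],-1],[[0.002,-0.001,0.066],[0,0.005,0],-1]]' --force 30

```text
time_s: 12.7
tcp_pos: [636.7, 227.3, 34.6]
tcp_rot: [-0.003, 0.073, 0.997, 0.0]
wrist_force: [-0.5, 0.5, 0.6]
grip_width: 43.8
```

```bash
python3 - <<'E'
from h import *
st(); sync()
# view pose over spindle: spindle approx
S=np.array([455,-152.]); 
x=np.radians(165); tx=np.array([np.cos(x),np.sin(x)])
p,r=C(); go([p[0],p[1],200],r); go([*(S-70*tx),230],Rt(165)); print(S-70*tx)
E
```

```text
t 12.7 q [ 0.177  0.846  1.419  0.003  0.882 -1.248] p [636.7 227.3  34.6] xang 171.6 z [-0.005  0.001 -1.   ] F [-0.5  0.5  0.6] M [ 0.02  0.05 -0.02] w 43.8
shift [ 0.0009  0.     -0.1654] turn [0. 0. 0.] rows 3.3 0.0
shift [ 0.0557 -0.4098 -0.1952] turn [-0.     -0.0054  0.1149] rows 9.1 0.8
[ 522.61480784 -170.11733316]
```

>>> arm_command --commands '[[[0,0,-0.04],[0,0,0],-1],[[0,0,-0.09],[0,0,0],-1],[[0.002,-0.03,-0.14],[0,-0.005,0],-1],[[0.008,-0.07,-0.165],[0,-0.005,0.02],-1],[[0.014,-0.115,-0.165],[0,-0.005,0.04],-1],[[0.021,-0.16,-0.165],[0,-0.005,0.06],-1],[[0.028,-0.205,-0.165],[0,-0.005,0.08],-1],[[0.034,-0.25,-0.165],[0,-0.005,0.1],-1],[[0.04,-0.295,-0.165],[0,-0.005,0.115],-1],[[0.047,-0.34,-0.165],[0,-0.005,0.115],-1],[[0.052,-0.38,-0.165],[0,-0.005,0.115],-1],[[0.056,-0.41,-0.165],[0,-0.005,0.115],-1],[[0.056,-0.41,-0.165],[0,-0.005,0.115],-1],[[0.056,-0.41,-0.165],[0,-0.005,0.115],-1],[[0.056,-0.41,-0.165],[0,-0.005,0.115],-1],[[0.056,-0.41,-0.165],[0,-0.005,0.115],-1]]'

```text
time_s: 14.3
tcp_pos: [522.3, -168.9, 199.6]
tcp_rot: [-0.0, 0.13, 0.992, 0.0]
wrist_force: [0.5, -0.1, -1.3]
grip_width: 43.8
```

```bash
python3 - <<'E'
from h import *
import pickle
adv([0.056,-0.41,-0.165],[0,-.005,.115]); print(C()[0]);st(); i=env.camera_info('wrist'); im=env.camera('wrist'); save('w8',im,1.5); np.save('w8.npy',im)
pickle.dump(i,open('w8.pkl','wb')); st()
print(np.linalg.norm(env.sense()['joint_vel']))
save('w8c',im[0:200,130:390],3)
E
```

```text
[ 522.17787489 -170.2342481   199.7957633 ]
t 14.3 q [-0.516  0.474  1.663  0.     1.006 -1.827] p [ 522.3 -168.9  199.6] xang 165.1 z [-0.001  0.001 -1.   ] F [ 0.5 -0.1 -1.3] M [-0.01  0.02  0.01] w 43.8
t 14.35 q [-0.516  0.474  1.663 -0.     1.006 -1.827] p [ 522.4 -169.   199.6] xang 165.1 z [-0.001  0.    -1.   ] F [ 0.1  0.1 -1.3] M [-0.01  0.    0.01] w 43.7
0.002296869902346908
```

View pics/w8.png

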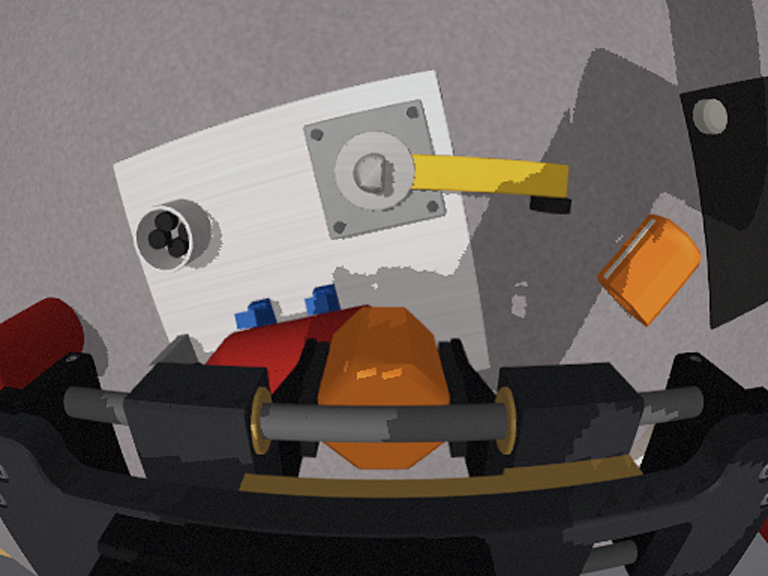

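View pics/w8c.png

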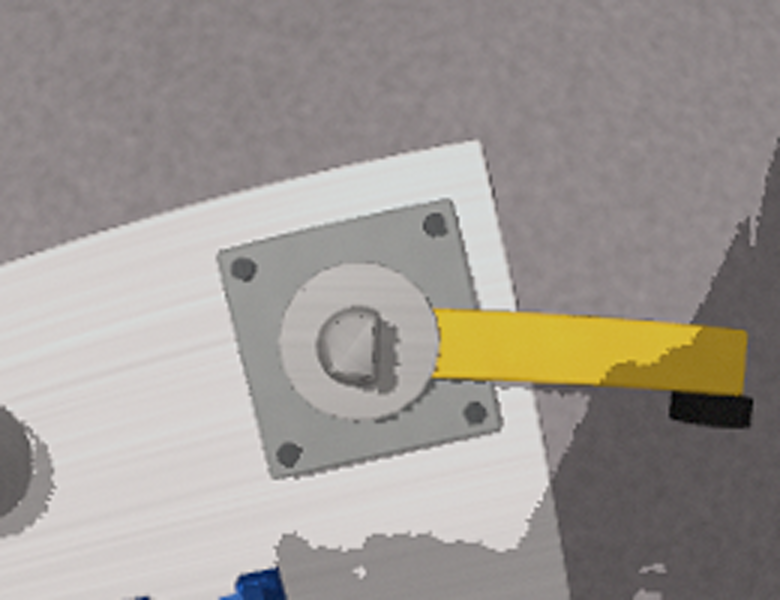

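```bash
cat > rect.py <<'E'
from h import *
import pickle,sys
def rect(npy,pkl,c,half,z,res=0.25,yup=True):
    i=pickle.load(open(pkl,'rb')); im=np.load(npy)
    n=int(2*half/res); g=(np.arange(n)+.5)*res-half
    # image: right = -y world? use right=+y, down=+x mirrored -> keep right=x, up=y
    X,Y=np.meshgrid(c[0]+g,c[1]-g); P=np.c_[X.ravel(),Y.ravel(),np.full(X.size,z)]
    uv=proj('wrist',P,i).astype(np.float32)
    return cv2.remap(im,uv[:,0].reshape(n,n),uv[:,1].reshape(n,n),cv2.INTER_CUBIC)
E
python3 - <<'E'
from rect import *
c=onz('wrist',249.8,113.7,50,pickle.load(open('w8.pkl','rb')));print(c)
c=np.round(c[:2])
a=rect('w8.npy','w8.pkl',c,40,50,.2); save('r50',a,1.5)
b=rect('w8.npy','w8.pkl',c,40,86,.2); save('r86',b,1.5)
g=cv2.cvtColor(a,cv2.COLOR_RGB2GRAY); g=cv2.GaussianBlur(g,(0,0),2)
# circle fit radius 27: maximize radial gradient
from scipy.optimize import minimize
sat=cv2.GaussianBlur(cv2.cvtColor(a,cv2.COLOR_RGB2GRAY).astype(float),(0,0),2)
th=np.radians(np.arange(0,360,2))
def sc(p):
    def s(r):
        x=(p[0]+r*np.cos(th)+40)/.2; y=(40-(p[1]+r*np.sin(th)))/.2
        return cv2.remap(sat.astype(np.float32),x.astype(np.float32)[None],y.astype(np.float32)[None],cv2.INTER_LINEAR)[0]
    d=s(26)-s(28.); return -np.median(np.clip(d,-5,40))-np.mean(np.clip(d,-5,40))
r=min((minimize(sc,[x,y],method='Nelder-Mead') for x in (-2,0,2) for y in (-2,0,2)),key=lambda r:r.fun); print(r.x,r.fun,'center',c+r.x)
E
```

```text
[ 453.3828233  -155.36548516   50.        ]
[-0.36019008 -0.01365529] -42.3196907043457 center [ 452.63980992 -155.01365529]
```

View pics/r50.png

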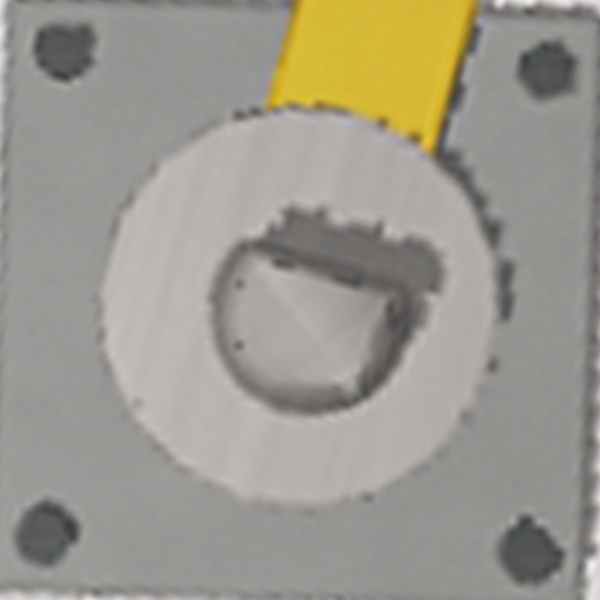

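View pics/r86.png

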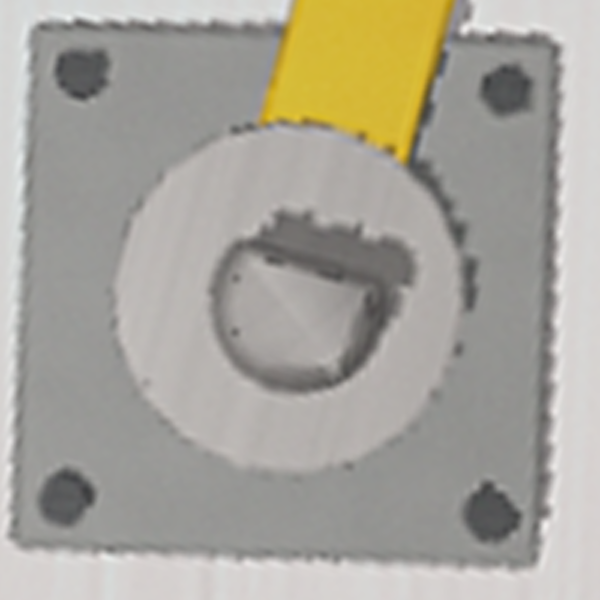

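```bash
python3 - <<'E'
from fit import *
from rect import rect
i=pickle.load(open('w8.pkl','rb')); im=np.load('w8.npy')
hsv=cv2.cvtColor(im,cv2.COLOR_RGB2HSV)
m=(cv2.inRange(hsv,(5,120,50),(22,255,255))>0).astype(np.uint8)
valid=np.zeros_like(m); valid[190:266,217:294]=1; valid[297:330,212:305]=1
valid[225:,:217]=0
M=cv2.resize(m,None,fx=4,fy=4,interpolation=cv2.INTER_NEAREST);VV=cv2.resize(valid,None,fx=4,fy=4,interpolation=cv2.INTER_NEAREST)
s=dict(p=np.array([522.3,-169,199.6])); r=Rt(165.1); V=prism()
def W(d,e,h,yaw=0):
    # knob axes in tool: knob z=-tool z, knob y=tool y -> knob x = y x z = ty x (-tz) = -tx
    Q=np.c_[[-1,0,0],[0,1,0],[0,0,-1]]@R.from_euler('z',yaw,degrees=True).as_matrix()
    P=V@Q.T+[d,e,h]; return r.apply(P)+s['p']
def cost(p):
    h=hullmask(W(*p),'wrist',i)&VV; mm=M&VV; return 1-(h&mm).sum()/(h|mm).sum()
for x0 in ([-2,0,33],[0,0,33],[2,0,36]):
    q=minimize(cost,x0,method='Nelder-Mead',options=dict(initial_simplex=[x0,np.add(x0,[3,0,0]),np.add(x0,[0,3,0]),np.add(x0,[0,0,4])],xatol=.05,fatol=1e-6)); print(q.x,q.fun)
o=im.copy()
for c in proj('wrist',W(*q.x),i): cv2.circle(o,tuple(np.round(c).astype(int)),1,(0,255,0),-1)
save('w8fit',o[180:330,190:320],5)
a=rect('w8.npy','w8.pkl',[480,-100],100,50,.25); hs=cv2.cvtColor(a,cv2.COLOR_RGB2HSV)
y=cv2.inRange(hs,(20,150,60),(32,255,255)); n,l,stt,_=cv2.connectedComponentsWithStats(y); b=1+np.argmax(stt[1:,4]); pts=np.argwhere(l==b)[:,::-1].astype(np.float32)
print(cv2.minAreaRect(pts)); mu=pts.mean(0); d=np.linalg.svd(pts[::7]-mu,full_matrices=False)[2][0]; print('pca ang',np.degrees(np.arctan2(-d[1],d[0])))
save('arm',a)
E
```

```text
[-4.37591242  0.7007692  35.29419176] 0.1662481058799843
[-4.90949078  0.73480796 35.85713799] 0.1648732931021638
[-4.91030729  0.74387802 35.84776803] 0.1648732931021638
((379.76007080078125, 316.9306335449219), (96.45958709716797, 442.5689392089844), 16.47926902770996)
pca ang -106.35196
```

View pics/w8fit.png

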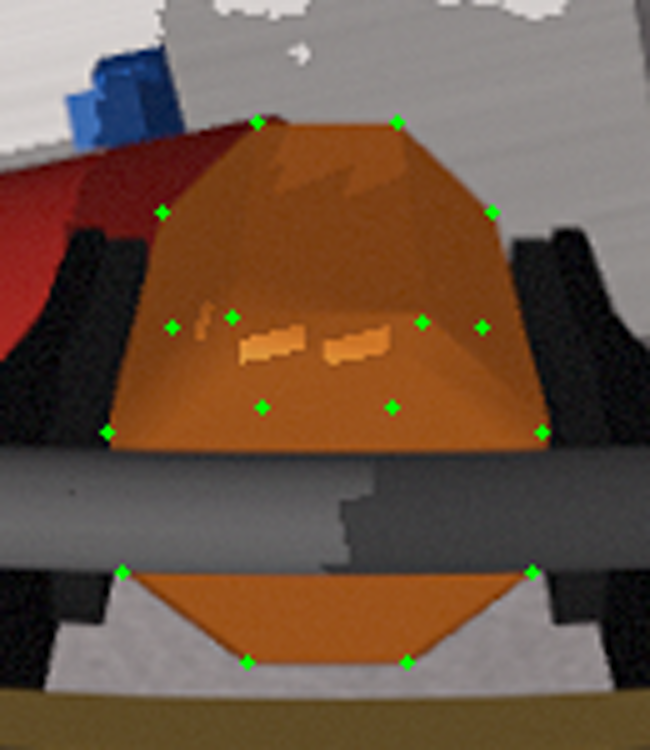

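View pics/arm.png

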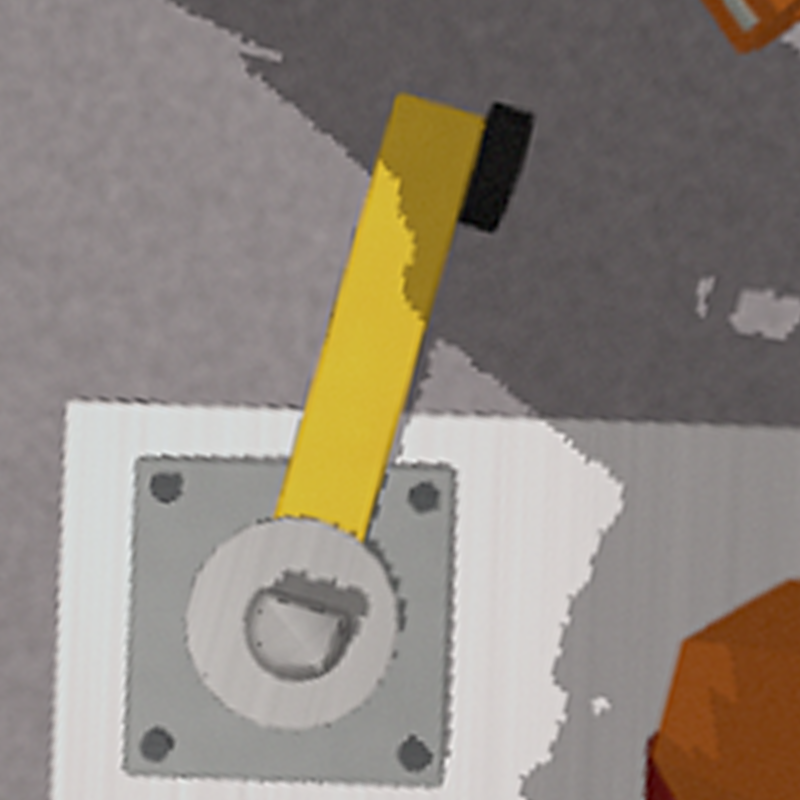

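```bash
python3 - <<'E'
from h import *
sync(); go([450.4,-155.4,190],Rt(163.6)); go([450.4,-155.4,128],Rt(163.6))
E
```

```text
shift [ 0.073  -0.0054  0.0097] turn [ 0.0002 -0.0007  0.0262] rows 1.5 0.2
shift [ 0.073  -0.0054  0.0717] turn [ 0.0002 -0.0007  0.0262] rows 2.0 0.2
```

>>> arm_command --commands '[[[0.037,-0.003,0.005],[0,0,0.013],-1],[[0.073,-0.0054,0.01],[0,0,0.026],-1],[[0.073,-0.0054,0.045],[0,0,0.026],-1],[[0.073,-0.0054,0.072],[0,0,0.026],-1],[[0.073,-0.0054,0.072],[0,0,0.026],-1],[[0.073,-0.0054,0.072],[0,0,0.026],-1],[[0.073,-0.0054,0.072],[0,0,0.026],-1],[[0.073,-0.0054,0.072],[0,0,0.026],-1]]'

```text
time_s: 15.15
tcp_pos: [451.3, -157.0, 128.9]
tcp_rot: [0.001, 0.143, 0.99, -0.001]
wrist_force: [-0.6, 0.2, -0.7]
grip_width: 43.9
```

```bash
python3 - <<'E'
from h import *
import pickle
st(); i=env.camera_info('wrist'); im=env.camera('wrist'); save('w9',im,1.5); np.save('w9.npy',im)
pickle.dump(i,open('w9.pkl','wb')); st()
save('w9c',im[150:300,150:360],3.8)
save('s9',env.camera('scene')[110:210,160:290],6)
E
```

```text
t 15.15 q [-0.569  0.509  1.899 -0.     0.731 -1.852] p [ 451.3 -157.   128.9] xang 163.5 z [ 0.002 -0.002 -1.   ] F [-0.6  0.2 -0.7] M [ 0.01 -0.02  0.02] w 43.9
t 15.2 q [-0.569  0.509  1.899 -0.     0.731 -1.852] p [ 451.1 -156.9  128.8] xang 163.5 z [ 0.002 -0.001 -1.   ] F [ 0.8  0.7 -0.1] M [-0.02  0.   -0.01] w 43.6
```

View pics/w9c.png

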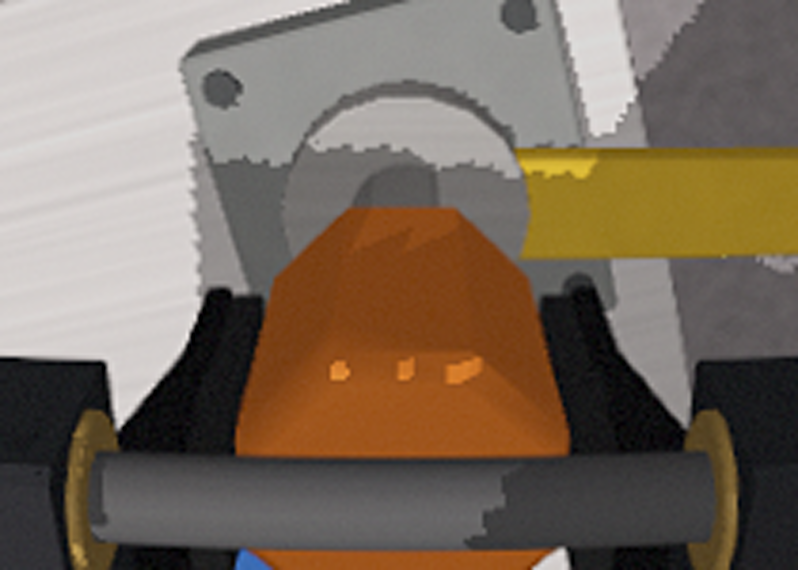

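View pics/s9.png

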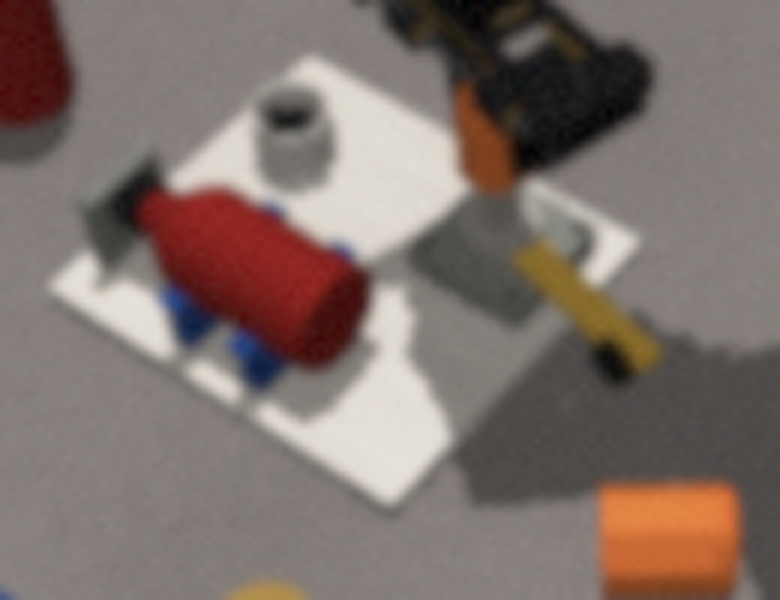

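>>> arm_command --commands '[[[0.0012,0.0011,0.004],[0,0,0],-1],[[0.0012,0.0011,0.008],[0,0,0],-1],[[0.0012,0.0011,0.011],[0,0,0],-1],[[0.0012,0.0011,0.013],[0,0,0],-1],[[0.0012,0.0011,0.015],[0,0,0],-1],[[0.0012,0.0011,0.017],[0,0,0],-1]]'

```text
time_s: 15.85
tcp_pos: [449.4, -155.2, 110.5]
tcp_rot: [-0.0, 0.143, 0.99, 0.0]
wrist_force: [0.7, 0.2, -1.7]
grip_width: 43.6
```

```bash
python3 - <<'E'
from h import *
st()
E
```

```text
t 15.85 q [-0.568  0.543  1.916 -0.     0.684 -1.851] p [ 449.4 -155.2  110.5] xang 163.5 z [-0.001  0.    -1.   ] F [ 0.7  0.2 -1.7] M [ 0.01  0.04 -0.01] w 43.6
```

>>> arm_command --commands '[[[0,0,0.002],[0,0,0],-1],[[0,0,0.004],[0,0,0],-1],[[0,0,0.006],[0,0,0],-1],[[0,0,0.006],[0,0,0],-1]]'

```text
time_s: 16.25
tcp_pos: [449.2, -155.1, 104.5]
tcp_rot: [-0.0, 0.143, 0.99, 0.0]
wrist_force: [0.5, 0.7, -0.8]
grip_width: 43.8
```

```bash
python3 - <<'E'
from h import *
st(); save('w10',env.camera('wrist')[150:300,150:360],3.8)
E
```

```text
t 16.25 q [-0.568  0.554  1.92  -0.     0.668 -1.851] p [ 449.2 -155.1  104.5] xang 163.5 z [-0.001  0.    -1.   ] F [ 0.5  0.7 -0.8] M [ 0.06 -0.01  0.04] w 43.8
```

View pics/w10.png

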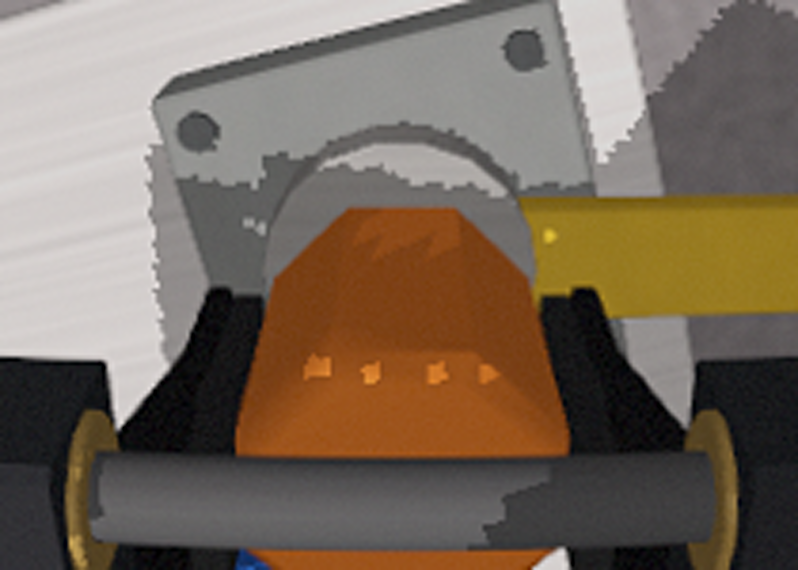

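>>> arm_command --commands '[[[0,0,0.003],[0,0,0],-1],[[0,0,0.006],[0,0,0],-1],[[0,0,0.009],[0,0,0],-1],[[0,0,0.012],[0,0,0],-1],[[0,0,0.015],[0,0,0],-1],[[0,0,0.017],[0,0,0],-1],[[0,0,0.017],[0,0,0],-1]]'

```text
time_s: 17.0
tcp_pos: [449.2, -155.1, 87.4]
tcp_rot: [-0.001, 0.143, 0.99, 0.0]
wrist_force: [-0.5, 0.5, -1.6]
grip_width: 44.0
```

```bash
python3 - <<'E'
from h import *
st(); save('w11',env.camera('wrist')[150:300,150:360],3.8)
E
```

```text
t 17.0 q [-0.568  0.588  1.93  -0.     0.625 -1.851] p [ 449.2 -155.1   87.4] xang 163.5 z [-0.001  0.    -1.   ] F [-0.5  0.5 -1.6] M [ 0.06  0.03 -0.01] w 44.0
```

View pics/w11.png

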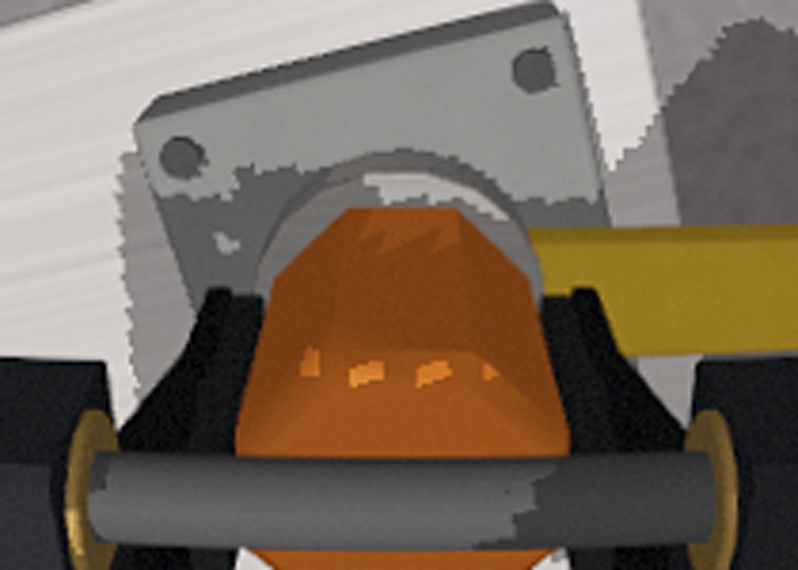

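Sliding freely, with the knob concentric with the disc. I'll lower it until it seats.

>>> arm_command --commands '[[[0,0,0.0015],[0,0,0],-1],[[0,0,0.003],[0,0,0],-1],[[0,0,0.0045],[0,0,0],-1],[[0,0,0.0055],[0,0,0],-1],[[0,0,0.0055],[0,0,0],-1]]'

```text
time_s: 17.55
tcp_pos: [449.3, -155.1, 82.1]
tcp_rot: [-0.0, 0.143, 0.99, 0.0]
wrist_force: [0.8, -0.4, -0.9]
grip_width: 43.8
```

```bash
python3 - <<'E'
from h import *
st()
E
```

```text
t 17.55 q [-0.568  0.599  1.933 -0.     0.611 -1.851] p [ 449.3 -155.1   82.1] xang 163.5 z [-0.001  0.    -1.   ] F [ 0.8 -0.4 -0.9] M [ 0.01  0.04 -0.02] w 43.8
```

>>> arm_command --commands '[[[0,0,0.001],[0,0,0],-1],[[0,0,0.002],[0,0,0],-1],[[0,0,0.0025],[0,0,0],-1],[[0,0,0.0025],[0,0,0],-1]]'

```text
time_s: 17.95
tcp_pos: [449.5, -155.2, 80.5]
tcp_rot: [0.0, 0.143, 0.99, -0.0]
wrist_force: [-0.5, -0.8, 7.9]
grip_width: 43.8
```

```bash
python3 - <<'E'
from h import *
st()
E
```

```text
t 17.95 q [-0.568  0.602  1.933 -0.     0.606 -1.851] p [ 449.5 -155.2   80.5] xang 163.5 z [ 0. -0. -1.] F [-0.5 -0.8  7.9] M [0.2  0.24 0.01] w 43.8
```

```bash
python3 - <<'E'
from h import *
c=np.array([-2.5,0.4])
for t in np.arange(0.1,1.55,.1):
    r=np.array([[np.cos(t),-np.sin(t)],[np.sin(t),np.cos(t)]])@c; print(round(t,2),np.round((c-r)/1000,4))
E
```

```text
0.1 [0.     0.0003]
0.2 [0.     0.0005]
0.3 [0.     0.0008]
0.4 [-0.     0.001]
0.5 [-0.0001  0.0012]
0.6 [-0.0002  0.0015]
0.7 [-0.0003  0.0017]
0.8 [-0.0005  0.0019]
0.9 [-0.0006  0.0021]
1.0 [-0.0008  0.0023]
1.1 [-0.001   0.0024]
1.2 [-0.0012  0.0026]
1.3 [-0.0014  0.0027]
1.4 [-0.0017  0.0028]
1.5 [-0.0019  0.0029]
```

>>> arm_command --commands '[[[0,0.0003,-0.0007],[0,0,0.1],-1],[[0,0.0005,-0.0007],[0,0,0.2],-1],[[0,0.0008,-0.0007],[0,0,0.3],-1],[[0,0.001,-0.0007],[0,0,0.4],-1],[[-0.0001,0.0012,-0.0007],[0,0,0.5],-1],[[-0.0001,0.0012,-0.0007],[0,0,0.5],-1]]'

```text
time_s: 18.55
tcp_pos: [450.7, -153.4, 80.6]
tcp_rot: [0.001, 0.385, 0.923, 0.001]
wrist_force: [3.0, 4.8, 0.8]
grip_width: 43.8
```

```bash
python3 - <<'E'
from h import *
import pickle
st();  i=env.camera_info('wrist'); im=env.camera('wrist'); save('w12',im,1.5); np.save('w12.npy',im);pickle.dump(i,open('w12.pkl','wb'))
E
```

```text
t 18.55 q [-0.564  0.602  1.933  0.002  0.606 -1.347] p [ 450.7 -153.4   80.6] xang 134.7 z [ 0.002  0.001 -1.   ] F [3.  4.8 0.8] M [ 0.73 -0.57  0.05] w 43.8
```

View pics/w12.png

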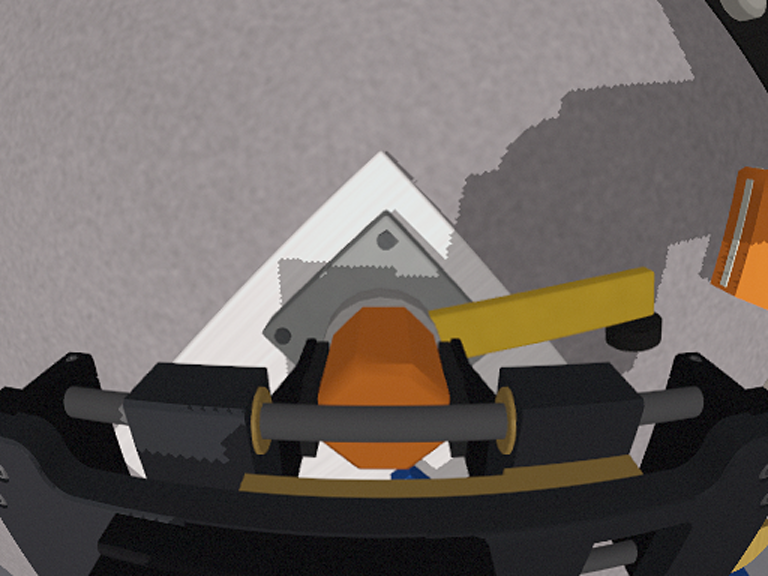

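>>> arm_command --commands '[[[0,0.001,0],[0,0,0.1],-1],[[0,0.0013,0],[0,0,0.2],-1],[[0,0.0017,0],[0,0,0.3],-1],[[0,0.002,0],[0,0,0.4],-1],[[-0.0001,0.0023,0],[0,0,0.5],-1],[[-0.0001,0.0023,0],[0,0,0.5],-1]]'

```text
time_s: 19.2
tcp_pos: [452.9, -152.8, 80.6]
tcp_rot: [0.001, 0.6, 0.8, 0.0]
wrist_force: [5.6, 2.7, -1.4]
grip_width: 44.0
```

```bash
python3 - <<'E'
from h import *
import pickle
st();  i=env.camera_info('wrist'); im=env.camera('wrist'); save('w13',im,1.5); np.save('w13.npy',im);pickle.dump(i,open('w13.pkl','wb'))
E
```

```text
t 19.2 q [-5.600e-01  6.030e-01  1.929e+00  1.000e-03  6.070e-01 -8.440e-01] p [ 452.9 -152.8   80.6] xang 106.2 z [ 0.003 -0.001 -1.   ] F [ 5.6  2.7 -1.4] M [ 0.38 -0.67  0.05] w 44.0
```

View pics/w13.png

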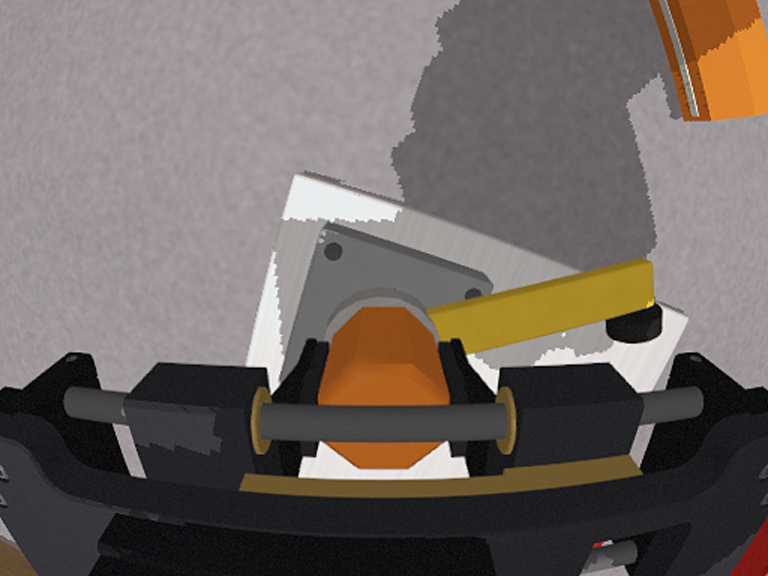

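>>> arm_command --commands '[[[0,0.0013,0],[0,0,0.1],-1],[[0,0.0017,0],[0,0,0.2],-1],[[0,0.0021,0],[0,0,0.3],-1],[[0,0.0021,0],[0,0,0.3],-1]]'

```text
time_s: 19.65
tcp_pos: [454.2, -152.9, 80.6]
tcp_rot: [0.001, 0.712, 0.702, -0.0]
wrist_force: [1.8, -1.4, -0.0]
grip_width: 43.7
```

```bash
python3 - <<'E'
from h import *
st();  im=env.camera('wrist'); save('w14',im,1.5)
E
```

```text
t 19.65 q [-5.580e-01  6.040e-01  1.925e+00 -1.000e-03  6.110e-01 -5.420e-01] p [ 454.2 -152.9   80.6] xang 89.2 z [ 0.001 -0.002 -1.   ] F [ 1.8 -1.4 -0. ] M [-0.35 -0.33 -0.  ] w 43.7
```

View pics/w14.png

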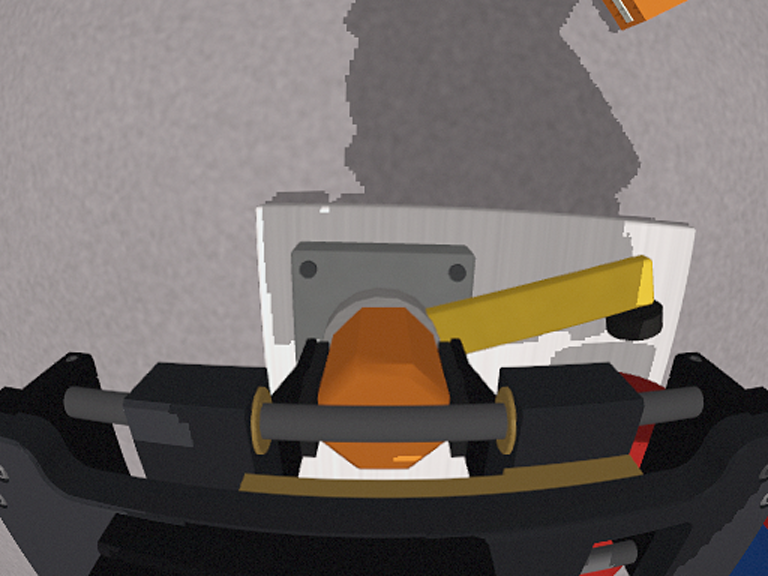

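>>> arm_command --commands '[[[0,0.0003,0],[0,0,0.05],-1],[[0,0.0005,0],[0,0,0.1],-1],[[0,0.0005,0],[0,0,0.1],-1]]'

```text
time_s: 20.0
tcp_pos: [454.6, -152.9, 80.6]
tcp_rot: [0.001, 0.746, 0.666, -0.0]
wrist_force: [1.3, -3.3, 0.1]
grip_width: 43.8
```

```bash
python3 - <<'E'
from h import *
st();  im=env.camera('wrist'); save('w15',im[200:300,260:500],3.3)
E
```

```text
t 20.0 q [-0.557  0.604  1.924 -0.002  0.611 -0.442] p [ 454.6 -152.9   80.6] xang 83.5 z [ 0.001 -0.002 -1.   ] F [ 1.3 -3.3  0.1] M [-0.67 -0.17 -0.02] w 43.8
```

View pics/w15.png

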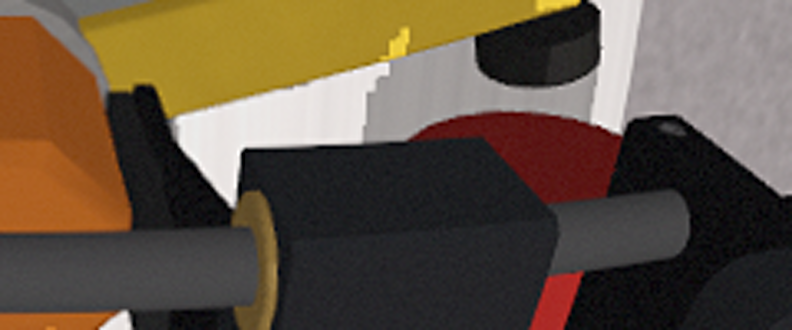

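>>> arm_command --commands '[[[-0.0005,0.0003,0],[0,0,0.05],-1],[[-0.0006,0.0004,0],[0,0,0.1],-1],[[-0.0006,0.0004,0],[0,0,0.1],-1]]'

```text
time_s: 20.35
tcp_pos: [455.0, -153.1, 80.6]
tcp_rot: [0.001, 0.779, 0.627, 0.0]
wrist_force: [2.0, -2.2, 1.1]
grip_width: 43.8
```

```bash
python3 - <<'E'
from h import *
st();  im=env.camera('wrist'); save('w16',im[200:300,260:500],3.3)
E
```

```text
t 20.35 q [-5.580e-01  6.050e-01  1.923e+00 -1.000e-03  6.130e-01 -3.420e-01] p [ 455.  -153.1   80.6] xang 77.7 z [ 0.001 -0.001 -1.   ] F [ 2.  -2.2  1.1] M [-0.59 -0.33  0.01] w 43.8
```

View pics/w16.png

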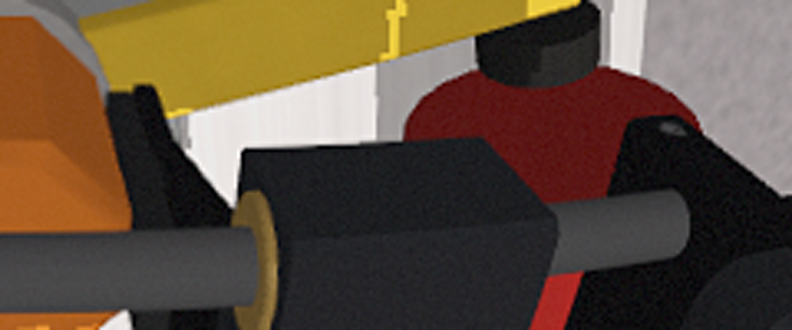

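```bash
python3 - <<'E'
from rect import *
i=env.camera_info('wrist'); im=env.camera('wrist'); np.save('w17.npy',im);pickle.dump(i,open('w17.pkl','wb'))
for n in ('w12','w13','w17'):
    for z in (50,):
        a=rect(n+'.npy',n+'.pkl',[500,-120],130,z,.4); hs=cv2.cvtColor(a,cv2.COLOR_RGB2HSV)
        y=cv2.inRange(hs,(20,150,50),(32,255,255)); k,l,stt,_=cv2.connectedComponentsWithStats(y); b=1+np.argmax(stt[1:,4]); pts=np.argwhere(l==b)[:,::-1].astype(np.float32)
        mu=pts.mean(0); d=np.linalg.svd(pts[::7]-mu,full_matrices=False)[2][0]; print(n,'pca ang',np.degrees(np.arctan2(-d[1],d[0])), cv2.minAreaRect(pts))
save('r17',a)
E
```

```text
w12 pca ang -125.449615 ((311.03070068359375, 245.3567352294922), (66.13758087158203, 277.02679443359375), 33.90627670288086)
w13 pca ang -151.80202 ((376.05670166015625, 309.7164611816406), (66.31778717041016, 276.96905517578125), 60.502540588378906)
w17 pca ang -179.4942 ((405.13677978515625, 399.2375183105469), (66.06240844726562, 276.5013122558594), 88.15238952636719)
```

View pics/r17.png

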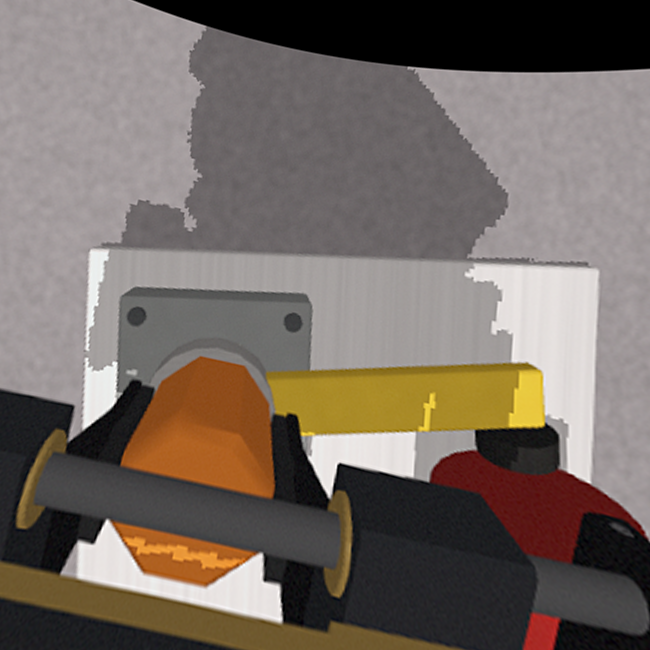

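>>> arm_command --commands '[[[-0.0003,0.0003,0],[0,0,0.04],-1],[[-0.0004,0.0004,0],[0,0,0.08],-1],[[-0.0004,0.0004,0],[0,0,0.08],-1]]'

```text
time_s: 20.75
tcp_pos: [455.2, -153.3, 80.6]
tcp_rot: [0.001, 0.803, 0.595, 0.0]
wrist_force: [1.8, -2.1, 1.3]
grip_width: 43.8
```

```bash
cat > ang.py <<'E'
from rect import *
def ang(n,tag=True):
    st(); i=env.camera_info('wrist'); im=env.camera('wrist'); np.save(n+'.npy',im);pickle.dump(i,open(n+'.pkl','wb'))
    a=rect(n+'.npy',n+'.pkl',[500,-120],130,50,.4); hs=cv2.cvtColor(a,cv2.COLOR_RGB2HSV)
    y=cv2.inRange(hs,(20,150,50),(32,255,255)); k,l,stt,_=cv2.connectedComponentsWithStats(y); b=1+np.argmax(stt[1:,4]); pts=np.argwhere(l==b)[:,::-1].astype(np.float32)
    d=np.linalg.svd(pts[::7]-pts.mean(0),full_matrices=False)[2][0]; print('pca',np.degrees(np.arctan2(-d[1],d[0]))%180, 90-cv2.minAreaRect(pts)[2])
    save(n,im[200:300,260:500],3.3)
E
python3 -c "
from ang import *
ang('w18')"
```

```text
t 20.75 q [-0.558  0.605  1.922 -0.     0.614 -0.262] p [ 455.2 -153.3   80.6] xang 73.1 z [ 0.001 -0.001 -1.   ] F [ 1.8 -2.1  1.3] M [-0.51 -0.45  0.03] w 43.8
pca 176.21442 87.28659057617188
```

View pics/w18.png

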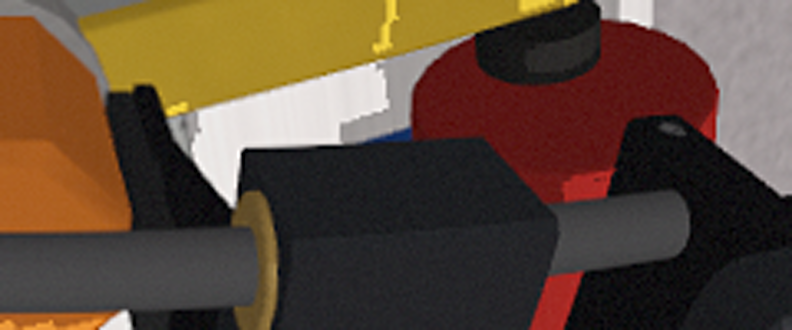

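>>> arm_command --commands '[[[-0.0001,0.0002,0],[0,0,0.025],-1],[[-0.0002,0.0002,0],[0,0,0.05],-1],[[-0.0002,0.0002,0],[0,0,0.05],-1]]'

```text
time_s: 21.1
tcp_pos: [455.5, -153.6, 80.6]
tcp_rot: [0.001, 0.818, 0.575, 0.0]
wrist_force: [3.8, -2.2, 2.0]
grip_width: 43.8
```

```bash
python3 -c "
from ang import *
ang('w19')"
```

```text
t 21.1 q [-5.580e-01  6.050e-01  1.921e+00 -1.000e-03  6.140e-01 -2.110e-01] p [ 455.5 -153.6   80.6] xang 70.2 z [ 0.001 -0.001 -1.   ] F [ 3.8 -2.2  2. ] M [-0.43 -0.78  0.36] w 43.8
pca 176.46222 87.54596829414368
```

View pics/w19.png

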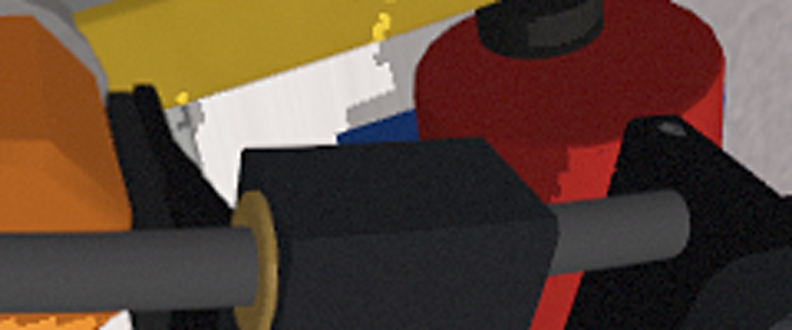

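>>> arm_command --commands '[[[0,0,0],[0,0,-0.03],-1],[[0,0,0],[0,0,-0.05],-1],[[0,0,0],[0,0,-0.05],1],[[0,0,0],[0,0,-0.05],1],[[0,0,0],[0,0,-0.05],1],[[0,0,0],[0,0,-0.05],1],[[0,0,0],[0,0,-0.05],1],[[0,0,0],[0,0,-0.05],1],[[0,0,0],[0,0,-0.05],1]]'

```text
time_s: 22.05
tcp_pos: [454.6, -153.1, 80.3]
tcp_rot: [-0.0, 0.804, 0.595, -0.0]
wrist_force: [0.3, -0.3, 0.3]
grip_width: 85.6
```

```bash
python3 -c "
from ang import *
ang('w20')"
```

```text
t 22.05 q [-0.558  0.605  1.922 -0.     0.615 -0.261] p [ 454.6 -153.1   80.3] xang 73.0 z [-0.001  0.    -1.   ] F [ 0.3 -0.3  0.3] M [-0.06  0.07  0.01] w 85.6
pca 177.00674 87.46031928062439
```

View pics/w20.png

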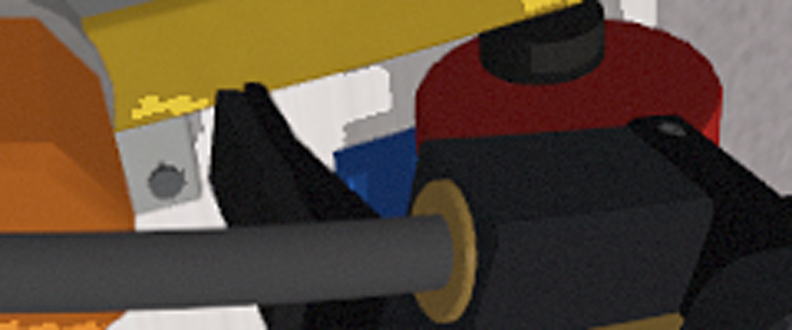

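>>> arm_command --commands '[[[0,0,-0.03],[0,0,0],1],[[0,0,-0.07],[0,0,0],1],[[0,0,-0.11],[0,0,0],1],[[0,0,-0.14],[0,0,0],1],[[-0.035,0,-0.14],[0,0,0],1],[[-0.07,0,-0.14],[0,0,0],1],[[-0.07,0,-0.14],[0,0,0],1],[[-0.07,0,-0.14],[0,0,0],1],[[-0.07,0,-0.14],[0,0,0],1]]'

```text
time_s: 23.0
tcp_pos: [434.0, -219.3, 220.1]
tcp_rot: [-0.001, 0.804, 0.595, -0.0]
wrist_force: [0.2, -0.4, -0.3]
grip_width: 86.7
```

```bash
python3 -c "
from ang import *
ang('w21'); im=np.load('w21.npy'); save('w21f',im,1.5)
a=rect('w21.npy','w21.pkl',[500,-160],100,50,.3); save('r21',a)
save('s21',env.camera('scene')[90:290,150:400],3); save('t21',env.camera('top'),1.5)
from fitup import run
run('w21.npy','w21.pkl',[453,-155,-90],50,'w21fit',60)
"
```

```text
t 23.0 q [-0.698  0.366  1.79   0.     0.987 -0.401] p [ 434.  -219.3  220.1] xang 73.0 z [-0.001  0.001 -1.   ] F [ 0.2 -0.4 -0.3] M [-0.08  0.11 -0.01] w 86.7
pca 177.38336 87.5371835231781
proj [254 119]
[ 454.55 -155.79 -106.53] 0.285
[ 455.26 -155.79  -85.79] 0.3106
[ 455.1  -155.63  -81.36] 0.3094
white px 70
line dir -16.5851504796909 center->line -19.224723051669148
```

View pics/w21f.png

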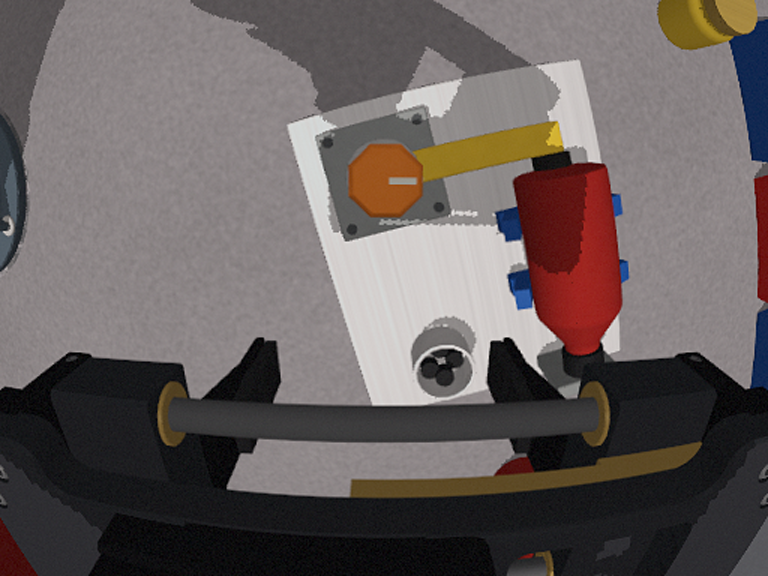

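View pics/r21.png

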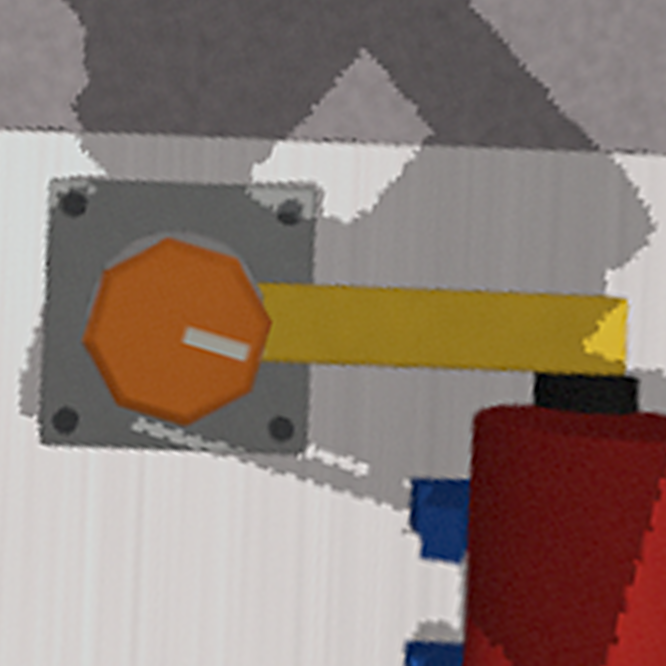

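View pics/s21.png

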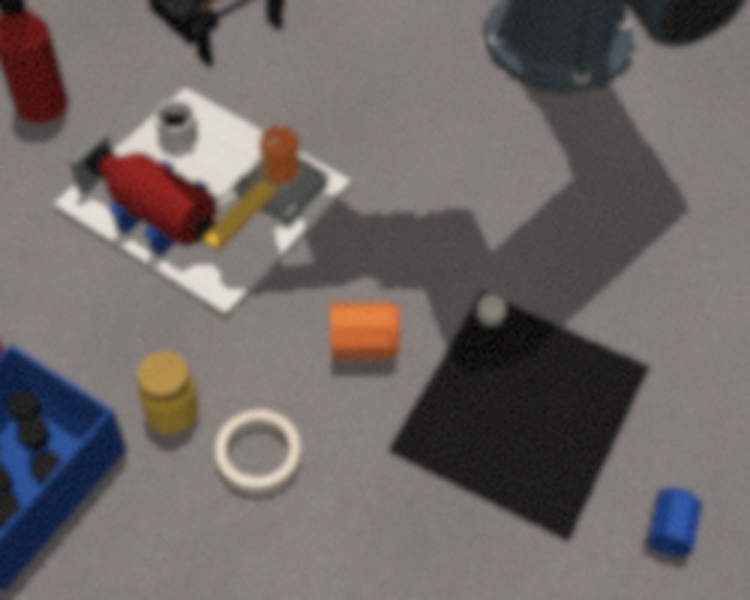

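View pics/t21.png

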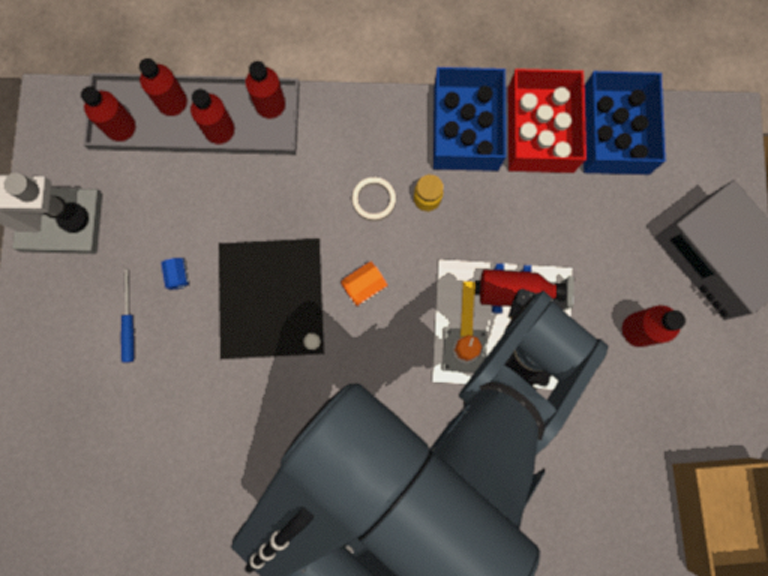

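```bash
sed 's/(25,255,255)/(15,255,255)/' fitup.py > fitup2.py; python3 -c "
from fitup2 import *
for z in (47,50,53,56): 
    print(z); run('w21.npy','w21.pkl',[454,-155.5,-106],z,'w21fit%d'%z,60)
"
```

```text
47
proj [256 119]
[ 454.13 -155.89 -107.46] 0.016
[ 454.26 -155.83 -106.85] 0.0165
[ 454.13 -155.88 -107.47] 0.016
white px 70
line dir -16.58515047969095 center->line -19.106598989524947
50
proj [256 119]
[ 454.17 -155.78 -107.16] 0.0288
[ 454.25 -155.68 -106.4 ] 0.0308
[ 454.07 -155.85 -106.52] 0.0318
white px 70
line dir -16.5851504796909 center->line -18.53703708408964
53
proj [256 119]
[ 454.2  -155.65 -108.35] 0.048
[ 454.31 -155.76 -109.03] 0.0494
[ 454.17 -155.31 -104.95] 0.0486
white px 70
line dir -16.58515047969091 center->line -18.11500943375682
56
proj [256 119]
[ 454.5  -155.53 -111.05] 0.0711
[ 454.61 -154.99 -106.32] 0.0705
[ 454.37 -155.05 -104.21] 0.0716
white px 70
line dir -16.585150479690906 center->line -21.224970811401732
```

View pics/w21fit50.png

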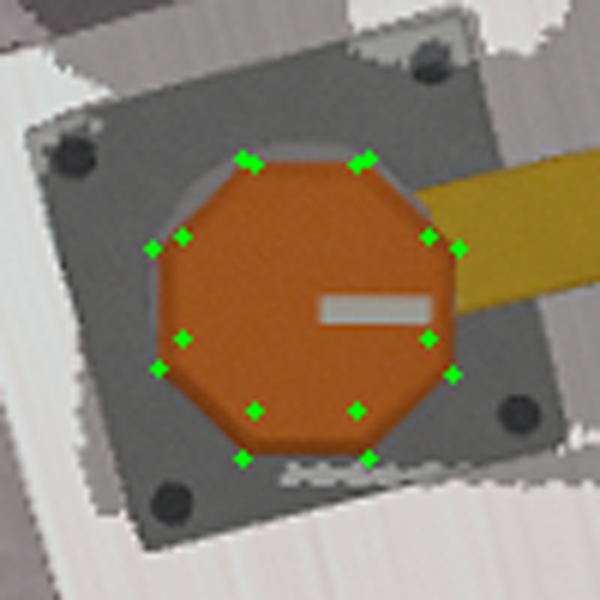

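```bash
python3 -c "
from h import *
st(); print(env.close_job())"
```

```text
t 23.15 q [-0.697  0.366  1.79  -0.     0.987 -0.402] p [ 434.3 -219.2  220.2] xang 73.1 z [-0.001  0.001 -1.   ] F [-0.6 -1.   0.8] M [-0.09  0.07  0.02] w 87.1
the job is handed in; nothing more can be done
None
```

The job is done and handed in at about 23 s. I stood the small orange knob upright on the mat, let go and photographed it standing. I then gripped it again, lowered it onto the D-shaft until it seated, turned it clockwise to the stop and released it.

**Seating:** the knob slid down freely and met about 8 N at the height expected for its foot on the shoulder. A height fit to the last picture gave no sign that it had lifted.

**Pad against bottle:** in the last 3 degrees of turning the swing arm stopped moving and the wrist torque about vertical rose from 0.03 to 0.36 N m. The arm ended parallel to the plate edge to within about 0.5 degrees, and in the picture the pad meets the bottle's base.

**Other things on the bench:** in the last scene and top views nothing else looked moved. I judged this by eye and did not measure it.

**Checks that disagreed:**
- **White line:** it ended about 14 degrees clockwise of the swing arm, more than the stated 5 degrees of play. I think turning pushed the knob sideways by its 1 mm of play, which allows about 12 degrees. I left it there.
- **In-hand estimate:** the wrist-camera fit of the knob's position in the gripper was 3–5 mm off the grasp data. I used the grasp data, and the knob went on freely.

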